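# Clear the marking jig and check the punch cases

### The arm

A 7-joint arm with a two-finger parallel gripper is mounted at the origin on the work surface. World frame = base frame: x ahead of the robot, y to its left, z up, the work surface at z = 0. Lengths are in m, angles in rad, forces in N, time in s.
With the tool pointing down it reaches from about 0.4 to 0.925 m from the base axis. Payload 5.6 kg.
Tool frame: the origin (TCP) lies midway between the tips of the shut fingers; the grasp point (between the pads) lies 19 mm behind it; z points along the fingers, y is the line along which they close (so a half turn about z gives the same grasp; the last joint's range is limited). The gripper opens to 85 mm and grips with 20 to 120 N. Pads are 22 mm wide; open, the fingers measure 114 mm over their backs; the gripper's body (76 mm by 85 mm) begins 54 mm behind the grasp point. The pads swing forward as they close: fully open they stand 13 mm farther back than shut.
Start: joints at [-1.206, 0.468, -0.012, 1.603, 0.006, 1.071, -0.056], TCP at [0.258, 0.597, 0.231] pointing down, gripper open.
Joint ranges: [-2.53, 2.53], [-0.31, 2.02], [-1.57, 1.55], [0.28, 2.44], [-1.29, 4.43], [0.15, 1.84], [-2.92, 2.92]. Speed limits (rad/s): [2.57, 2.57, 3.14, 3.14, 3.14, 3.14, 3.14].

### API

Orientations are given as a rotation vector (axis times angle).
In Python, from rig import sensors, eyes, job gives the robot as it stands.
- The arm moves only by the tool move_arm, never from a script. Its argument "rows" is a list of rows, each a list of 5 numbers: the shift along the tool's x, y, z scaled (see below), then the turn about the tool's z scaled (see below), then the opening, from 0 (shut) to 1 (fully open). A call has 1 to 10 rows; each row is the pose to reach, as a shift and turn from the pose commanded when the call began, along the tool's axes at that moment; what a row does not reach only later rows make up. The controller multiplies each number of a shift by 0.1 m and each number of a turn by pi/2 rad. A row lasts 1/10 s, in which the tool goes at most 50 mm and 8.59 degrees, less where a joint would pass 70% of its speed; a pose out of reach is approached as far as the arm can. A call with a number of a shift or a turn outside -1 to 1 is refused whole. A call with a gripper value outside its range is refused whole. The fingers move at their own pace and stop on an object; "newtons" is the grip in N (left out, the last holds). Time passes only in rows, so rows that repeat a pose let the fingers close. It gives the time, the measured TCP pose, the force, the opening and the grip force at its end, in the units of the state.
- sensors.sense(): the state, without advancing time (a new reading comes with each control period).
- eyes.snapshot(name): name is "scene" or "top"; returns the picture (480x640x3 uint8, red, green, blue); there is no depth.
- eyes.calibration(name): a dict with "fx", "fy", "cx", "cy" (pixels), "eye" and "orientation" of the camera in the world. Camera axes: x right, y up, looking along -z (the intrinsics and any distortion apply to the point x, -y, -z); pixel columns grow to the right and rows downward; lengths in m; the calibration is good to about 2 mm. A picture is of the moment at which its call begins. calibration takes no time and is no camera call.
- job.finish_job(): hands the job in; it is judged then, once.
The state is a dict: "time_s": time; "q": joint angles; "joint_vel": joint speeds; "tau": joint torques, N m; "tcp_pos": TCP position; "orientation": TCP orientation; "wrist_force": force on the tool from outside, world axes, zero at the start; "torque": the same for the moment, N m; "opening": opening from 0.0 (shut) to 1.0 (fully open); "grip_force": force on a finger pad.
Only numpy, scipy, OpenCV 4.12 (cv2) and the standard library are available. Lean on these libraries where they do the work, as an engineer would, in place of code of your own. Each camera call takes 0.05 s, during which the arm holds its last target. There are 200 camera calls.

### The job

The plate in the marking jig is finished. Clear the jig: from each stud take off the wing nut, then the spacer, then the clamp strap, in that order, and put all this hardware in the tray with any spare spacers parked on the jig's pegs; lay the freed plate flat on the middle of the cork pad. Then tug the lid of each punch case up against its catch, first the case on the robot's left and then the one on its right, and snap shut every catch that was not latched, so that both cases end with the lid down and the catch shut; leave the try square and oil bottle alone.

Things in the scene. Friction and masses are not known exactly. Their poses are not given: they have to be found in the camera images.
- jig: marking jig, fixed: steel base 260 (its x) x 130 (its y) x 20 mm high; origin at the centre of its underside. Two threaded studs, 10 mm dia, rise 54 mm above the base top at x = +85 (a) and -85 mm (b), y = 0, each carrying from the top: wing nut, spacer, strap. Two pins, 8 mm dia and high, at x = +-35, y = +35 mm by the plate. Two parking pegs, 10 mm dia, 18 mm high, at x = +-50, y = -49 mm
- nut_a: steel slip-over wing nut on stud a: plain 13 mm bore, slides straight up off the stud without turning. Round boss 24 mm dia, 16 mm high; two wings in its x-z plane, each 5 to 6 mm thick, span 67 mm along x, reaching to 30 mm above its underside. Origin at the centre of the underside, z up along the bore. 60 g
- spacer_a: steel spacer ring on stud a, between nut and strap: outer dia 28, bore 13, height 12 mm; origin at the centre of the underside, z along the bore. 45 g
- spare_a: spare spacer ring, the same size as the others, parked on the jig's peg at x = +50 mm, or absent; origin at the centre of the underside
- strap_a: dark steel clamp strap on stud a: flat bar 80 (x) x 30 (y) x 8 mm thick, its underside 12 mm above the origin, with a 13 mm wide slot from x = -15 to 30 mm for the stud; a heel 10 mm long and 12 mm high under its +x end stands on the jig base, its other end lies 10 mm over the plate's end. Origin on the stud's axis at the level of the heel's foot; z up. 150 g
- nut_b: steel slip-over wing nut on stud b: plain 13 mm bore, slides straight up off the stud without turning. Round boss 24 mm dia, 16 mm high; two wings in its x-z plane, each 5 to 6 mm thick, span 67 mm along x, reaching to 30 mm above its underside. Origin at the centre of the underside, z up along the bore. 60 g
- spacer_b: steel spacer ring on stud b, between nut and strap: outer dia 28, bore 13, height 12 mm; origin at the centre of the underside, z along the bore. 45 g
- spare_b: spare spacer ring, the same size as the others, parked on the jig's peg at x = -50 mm, or absent; origin at the centre of the underside
- strap_b: dark steel clamp strap on stud b: flat bar 80 (x) x 30 (y) x 8 mm thick, its underside 12 mm above the origin, with a 13 mm wide slot from x = -30 to 15 mm for the stud; a heel 10 mm long and 12 mm high under its -x end stands on the jig base, its other end lies 10 mm over the plate's end. Origin on the stud's axis at the level of the heel's foot; z up. 150 g
- plate: aluminium name-plate blank 110 (x) x 60 (y) x 12 mm, lying on the jig base between the studs; origin at the centre of its underside, z up. 210 g
- tray: loose open aluminium tray 200 (x) x 150 (y) x 35 mm high, walls and floor 4 mm; origin at the centre of its underside. It starts to the robot's left or right
- pad: fixed cork pad 170 (x) x 110 (y) x 10 mm thick; origin at the centre of its underside. It lies on the side opposite the tray
- case_a: grey steel punch case on the robot's left (+y), beyond the jig, heavy and fixed: box 100 (x) x 130 (y) x 50 mm with a 15 mm high lid hinged along its far (+x) upper edge; origin at the centre of its underside, front towards -x with a hasp catch at its middle. The box front is at x = -50 mm, the lid front at -52 mm
- lid_a (a joint): hinge of the lid of case a, rad: 0 = down, grows as the front rises (hinge line at case x = +50, z = 50 mm). The lid weighs 220 g. With the catch shut it has 3 to 4 mm of play at the front (0.038 rad), then holds; unlatched it lifts freely. Its grip: a round bar, 10 mm dia, 50 mm long along case y, axis at case x = -25, z = 78.5 mm, on two posts; lid top z = 65 mm
- catch_a (a joint): sprung hasp of case a, hinged on the lid front at case x = -55 mm, z = 56 mm, rad: 0 = shut, hooked under the box's lug; 0.3 = unlatched, lower end about 10 mm farther out. It spans case y = +-14, z = 18 to 59 mm; shut, its outer face is at case x = -61.5 mm. It snaps either way from about 0.1. With the lid down, a push of about 5 N on its lower end towards the case (case +x) snaps it shut
- case_b: grey steel punch case on the robot's right (-y), beyond the jig, heavy and fixed: box 100 (x) x 130 (y) x 50 mm with a 15 mm high lid hinged along its far (+x) upper edge; origin at the centre of its underside, front towards -x with a hasp catch at its middle. The box front is at x = -50 mm, the lid front at -52 mm
- lid_b (a joint): hinge of the lid of case b, rad: 0 = down, grows as the front rises (hinge line at case x = +50, z = 50 mm). The lid weighs 220 g. With the catch shut it has 3 to 4 mm of play at the front (0.038 rad), then holds; unlatched it lifts freely. Its grip: a round bar, 10 mm dia, 50 mm long along case y, axis at case x = -25, z = 78.5 mm, on two posts; lid top z = 65 mm
- catch_b (a joint): sprung hasp of case b, hinged on the lid front at case x = -55 mm, z = 56 mm, rad: 0 = shut, hooked under the box's lug; 0.3 = unlatched, lower end about 10 mm farther out. It spans case y = +-14, z = 18 to 59 mm; shut, its outer face is at case x = -61.5 mm. It snaps either way from about 0.1. With the lid down, a push of about 5 N on its lower end towards the case (case +x) snaps it shut
- square: steel try square, 90 x 125 mm, lying on the bench; leave it alone
- oil: grey oil bottle 52 mm dia, 130 mm high; leave it alone

How it is judged:
By the outcome, as a careful person would: the job done as asked, in the order asked, and still so for the second after the job is handed in, with the robot touching nothing.
Of spare_a, spare_b only 1 to 2 are there at a start; the rules pass over those that are not, and their reading is None.
At some moment in a run one of tray may be knocked a few centimetres aside while the robot is not near it.
Once in a run the grip may slacken for a moment while it holds something.
It also fails if it takes over 210 s, if anything falls off the work surface, if the arm or the gripper's body presses on something with over 40 N, if the wrist force passes 120 N, or if a joint passes its speed limit or range.

## Working session

There is one attempt and no reset: what is moved stays moved. The work goes in short steps, Python scripts to look and compute and a tool call to move; the robot and the scene stay as the last step left them, time stands still between calls to the robot, and variables do not carry over. Pictures are saved under pics/ and viewed, at most 14 in all, crops included, and the job is handed in when it is done.

Besides the shell and the picture viewer there is one more tool, called as name(argument=value, ...), one argument or row to a line, values as JSON. move_arm: Moves the arm, as the interface text tells. Its arguments: {"type":"object","properties":{"rows":{"type":"array","items":{"type":"array","items":{"type":"number","minimum":-1,"maximum":1}}},"newtons":{"type":"number"}},"required":["rows"]}

```bash
mkdir -p pics; ls
python3 - <<'E'
from rig import sensors, eyes
import cv2
for n in ("scene","top"):
    im=eyes.snapshot(n); cv2.imwrite(f"pics/{n}0.png",cv2.cvtColor(im,cv2.COLOR_RGB2BGR))
    print(eyes.calibration(n))
print(sensors.sense())
E
```

```text
pics
{'fx': 504.0152162826537, 'fy': 504.0152162826537, 'cx': 310.7627208360697, 'cy': 238.04995134422637, 'eye': array([1.15772972, 0.49061946, 0.66243718]), 'orientation': array([0.48932008, 0.99595326, 2.08852451])}
{'fx': 594.7039064246865, 'fy': 594.7039064246865, 'cx': 316.1122360078201, 'cy': 231.8659588425011, 'eye': array([0.34856062, 0.01183854, 1.27521785]), 'orientation': array([ 0.11450578, -0.1571812 , -1.56272774])}
{'time_s': 0.1, 'q': array([-1.20597032,  0.46831798, -0.01161767,  1.60355581,  0.00598894,
        1.07139421, -0.05629332]), 'joint_vel': array([ 3.79803557e-04, -1.97974565e-03, -6.38378981e-04, -3.65254319e-03,
       -9.03416360e-05,  1.34843549e-03,  1.18911732e-03]), 'tau': array([ 5.73987381e-04, -5.33525062e+01,  2.11487501e-02, -2.51968396e+01,
        1.14377975e-02,  4.30590415e-03,  3.82852534e-05]), 'tcp_pos': array([0.25764502, 0.59619588, 0.2304048 ]), 'orientation': array([-6.36210451e-01, -3.07625952e+00,  2.55090282e-03]), 'wrist_force': array([0.36476529, 0.69373467, 0.06362761]), 'torque': array([-0.06770595, -0.03502857,  0.02920185]), 'grip_force': 0.0, 'opening': 0.9986806341220805}
```

View pics/scene0.png

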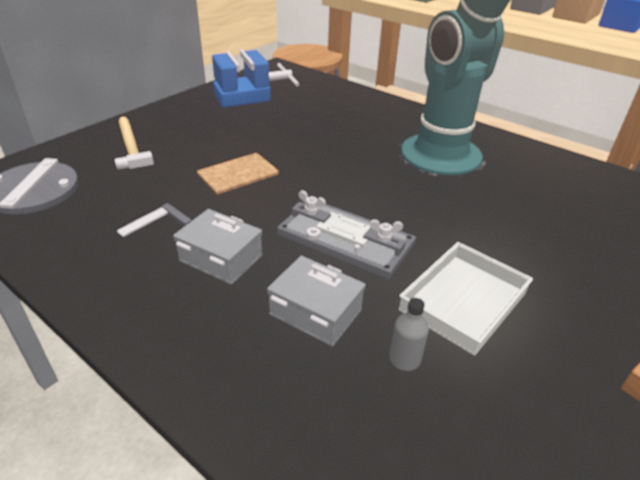

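View pics/top0.png

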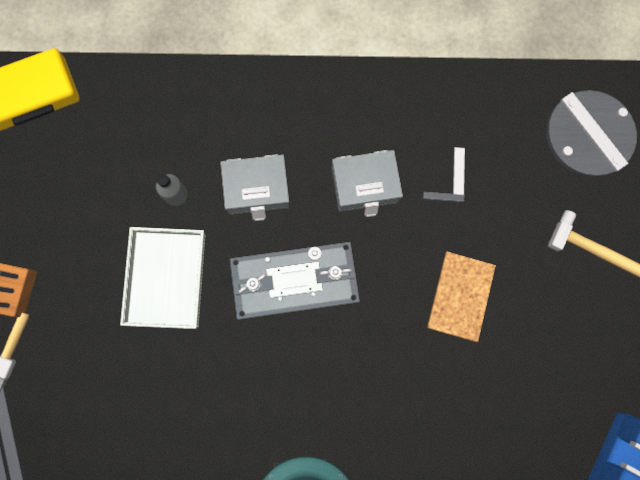

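The scene view shows the jig mid-bench, the tray on the robot's left (+y) and the pad on its right. In the top view, image up is +x and right is -y. The jig is at about (295,281), with nuts at (253,284) and (335,272). One spare spacer is at (314,253) and the empty peg is at (267,259). The cases are at (255,185) and (367,180).

```bash
cat > h.py <<'E'
import numpy as np, cv2
from scipy.spatial.transform import Rotation as R
from rig import sensors, eyes
def ray(name,uv):
    c=eyes.calibration(name); u=np.atleast_2d(np.array(uv,float))
    d=np.stack([(u[:,0]-c['cx'])/c['fx'],-(u[:,1]-c['cy'])/c['fy'],-np.ones(len(u))],1)
    return c['eye'],R.from_rotvec(c['orientation']).apply(d)
def onz(name,uv,z):
    e,d=ray(name,uv); return e+d*((z-e[2])/d[:,2])[:,None]
def proj(name,p):
    c=eyes.calibration(name); q=R.from_rotvec(c['orientation']).inv().apply(np.atleast_2d(p)-c['eye'])
    return np.stack([c['cx']+c['fx']*q[:,0]/-q[:,2],c['cy']-c['fy']*q[:,1]/-q[:,2]],1)
def crop(name,f,u0,v0,u1,v1,s):
    im=cv2.cvtColor(eyes.snapshot(name),cv2.COLOR_RGB2BGR)
    cv2.imwrite('pics/'+f,cv2.resize(im[v0:v1,u0:u1],None,fx=s,fy=s,interpolation=cv2.INTER_CUBIC)); return im
def tri(uvt,uvs):
    (e1,d1),(e2,d2)=ray('top',uvt),ray('scene',uvs); d1=d1[0];d2=d2[0]
    A=np.stack([d1,-d2],1); s=np.linalg.lstsq(A,e2-e1,rcond=None)[0]
    a,b=e1+d1*s[0],e2+d2*s[1]; return (a+b)/2,np.linalg.norm(a-b)
E
python3 - <<'E'
from h import *
im=crop('top','c1.png',215,140,415,330,4)
hsv=cv2.cvtColor(im,cv2.COLOR_BGR2HSV)
def box(mask,z,name):
    cs,_=cv2.findContours(mask,cv2.RETR_EXTERNAL,cv2.CHAIN_APPROX_NONE)
    for c in cs:
        if cv2.contourArea(c)<1500: continue
        r=cv2.minAreaRect(c); b=cv2.boxPoints(r); p=onz('top',b,z)[:,:2]
        cc=p.mean(0); e=p[1]-p[0]; f=p[2]-p[1]
        print(name,np.round(b.mean(0),1),cc.round(4),'edges',np.linalg.norm(e).round(4),np.degrees(np.arctan2(e[1],e[0])).round(1),np.linalg.norm(f).round(4),np.degrees(np.arctan2(f[1],f[0])).round(1))
roi=np.zeros(im.shape[:2],np.uint8); roi[140:350,110:510]=255
box(cv2.inRange(hsv,(5,80,80),(25,255,255))&roi,.01,'pad')
g=cv2.inRange(hsv,(0,0,60),(180,255,255))&roi
g=cv2.morphologyEx(g,cv2.MORPH_OPEN,np.ones((3,3)))
cs,_=cv2.findContours(g,cv2.RETR_EXTERNAL,cv2.CHAIN_APPROX_NONE)
for z in (.02,.035,.065): box(g,z,f'z{z}')
E
```

```text
pad [461.6 296.3] [ 0.4332 -0.3335] edges 0.175 -15.9 0.1153 -103.9
z0.02 [461.4 296.1] [ 0.4329 -0.3304] edges 0.1741 -15.9 0.1155 -103.9
z0.02 [293.6 280.1] [0.4652 0.0246] edges 0.2654 -81.5 0.1329 -172.4
z0.02 [162.5 277.6] [0.4703 0.3003] edges 0.2146 -0.9 0.1683 -94.0
z0.02 [254.8 188.3] [0.6637 0.1107] edges 0.1429 -83.0 0.1452 -173.5
z0.02 [367.  184.3] [ 0.6748 -0.1331] edges 0.1475 -79.7 0.1456 -172.1
z0.035 [461.4 296.1] [ 0.4319 -0.3263] edges 0.172 -15.9 0.1141 -103.9
z0.035 [293.6 280.1] [0.4638 0.0244] edges 0.2622 -81.5 0.1313 -172.4
z0.035 [162.5 277.6] [0.4689 0.2968] edges 0.2121 -0.9 0.1663 -94.0
z0.035 [254.8 188.3] [0.66   0.1095] edges 0.1412 -83.0 0.1434 -173.5
z0.035 [367.  184.3] [ 0.6709 -0.1313] edges 0.1458 -79.7 0.1439 -172.1
z0.065 [461.4 296.1] [ 0.4299 -0.3181] edges 0.1679 -15.9 0.1113 -103.9
z0.065 [293.6 280.1] [0.461  0.0241] edges 0.2559 -81.5 0.1282 -172.4
z0.065 [162.5 277.6] [0.4659 0.2899] edges 0.2069 -0.9 0.1623 -94.0
z0.065 [254.8 188.3] [0.6524 0.1071] edges 0.1378 -83.0 0.14 -173.5
z0.065 [367.  184.3] [ 0.6631 -0.1279] edges 0.1422 -79.7 0.1404 -172.1
```

View pics/c1.png

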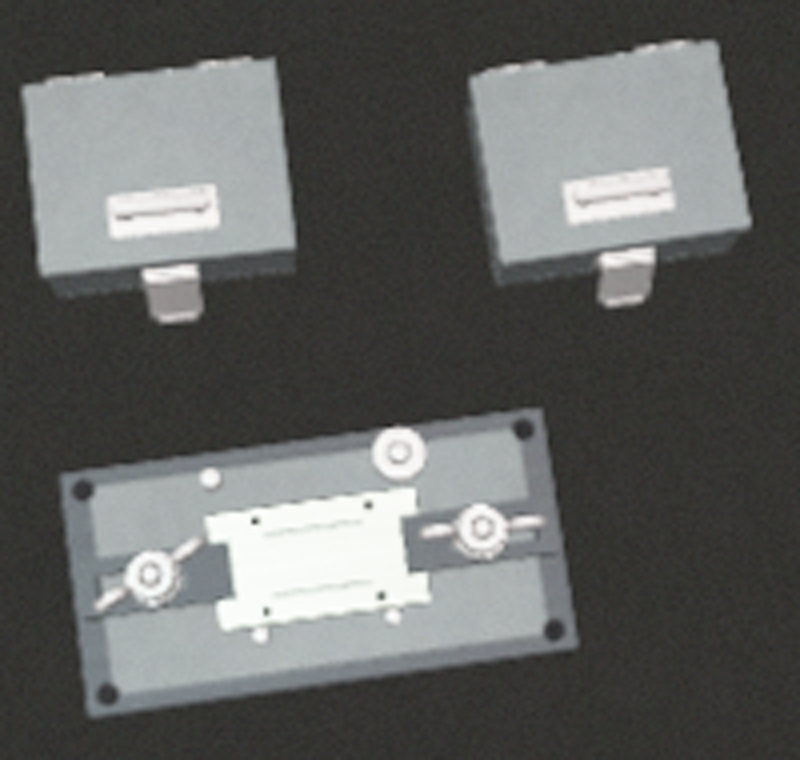

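The crop shows stud a's top at (149,574), stud b's at (482,527), the spare ring at (398,452) and the empty peg at (210,478). The wings of nut a run (97,607)-(203,541) and those of nut b run (425,533)-(540,521). Both catches look much the same, so the tug has to decide.

```bash
cat >> h.py <<'E'
def C(U,V): return [215+U/4,140+V/4]
def go(x,y,z,ang=None):
    """print shift (tool axes, /0.1) and turn from the measured pose to a TCP target"""
    s=sensors.sense(); M=R.from_rotvec(s['orientation']); m=M.as_matrix()
    d=m.T@(np.array([x,y,z])-s['tcp_pos'])/.1
    yaw=np.degrees(np.arctan2(m[1,1],m[0,1])); t=0
    if ang is not None:
        t=(ang-yaw+90)%180-90
    print('at',s['tcp_pos'].round(4),'y-ang',round(yaw,1),'tilt',m[:,2].round(3),'| shift',d.round(3),'turn',round(-t/90,3),'op',s['opening'].round(3),'grip',round(s['grip_force'],1),'F',s['wrist_force'].round(1),'t',round(s['time_s'],1))
E
python3 - <<'E'
from h import *
a=onz('top',[C(149,574)],.074)[0]; b=onz('top',[C(482,527)],.074)[0]
pa=onz('top',[C(210,478)],.038)[0]; pb=onz('top',[C(398,452)],.038)[0]
print('studs',a,b,np.linalg.norm(a-b),'pegs',pa,pb,np.linalg.norm(pa-pb))
for p,q in ((a,b),(pa,pb)):
    d=p-q; print('ang',np.degrees(np.arctan2(d[1],d[0])),(p+q)/2)
co=onz('top',[C(60,473),C(545,407),C(578,648),C(90,718)],.02); print('jig corners',co[:,:2].round(4),co.mean(0))
pins=onz('top',[C(260,636),C(393,616)],.028); print('pins',pins)
for n,p in (('a',((97,607),(203,541))),('b',((425,533),(540,521)))):
    w=onz('top',[C(*i) for i in p],.082); d=w[0]-w[1]; print('wing',n,w.mean(0),np.linalg.norm(d),np.degrees(np.arctan2(d[1],d[0])))
for n,cs,bar in (('a',((22,87),(275,58),(296,247),(41,275)),(163,212)),('b',((470,75),(716,40),(750,227),(501,265)),(619,196))):
    w=onz('top',[C(*i) for i in cs],.065); print('lid',n,w[:,:2].round(4).tolist(),w.mean(0),[np.linalg.norm(w[i]-w[i-1]).round(4) for i in range(4)])
    for i,j in ((0,1),(3,2),(3,0),(2,1)):
        d=w[j]-w[i]; print(' e',np.degrees(np.arctan2(d[1],d[0])).round(1),end='')
    print(' bar',onz('top',[C(*bar)],.0835))
print('pad',onz('top',[(447,252),(495,265),(478,341),(428,327)],.01).round(4), 'tray rim',onz('top',[(130,227),(204,230),(198,328),(121,325)],.035).round(4))
print('bottle top',onz('top',[(165,186)],.13))
go(.45,.1,.2,8)
E
```

```text
studs [0.45230264 0.10779885 0.074     ] [ 0.47676797 -0.06023693  0.074     ] 0.16980746446509407 pegs [0.50570933 0.07986078 0.038     ] [ 0.51992434 -0.01842064  0.038     ] 0.09930409885219836
ang 98.28382786331146 [0.46453531 0.02378096 0.074     ]
ang 98.22994925761759 [0.51281683 0.03072007 0.038     ]
jig corners [[ 0.5103  0.1602]
 [ 0.5471 -0.0975]
 [ 0.4189 -0.1138]
 [ 0.3819  0.1413]] [0.46454248 0.02254148 0.02      ]
pins [[ 0.42417158  0.05312011  0.028     ]
 [ 0.43478847 -0.0162052   0.028     ]]
wing a [0.45166323 0.10658261 0.082     ] 0.06191200908005132 122.44397525188877
wing b [ 0.47591867 -0.06004116  0.082     ] 0.058396876984995315 96.20720134220119
lid a [[0.7086, 0.1801], [0.7257, 0.0476], [0.6236, 0.0356], [0.6077, 0.1674]] [0.66639014 0.10764638 0.065     ] [np.float64(0.1016), np.float64(0.1336), np.float64(0.1028), np.float64(0.1328)]
 e -82.6 e -83.1 e 7.2 e 6.7 bar [[0.63726347 0.10354653 0.0835    ]]
lid b [[0.7174, -0.0555], [0.7379, -0.1864], [0.6361, -0.2021], [0.6148, -0.0713]] [ 0.67654902 -0.1288117   0.065     ] [np.float64(0.1038), np.float6
[... 235 characters left out ...]
 tray rim [[0.5735 0.3696 0.035 ]
 [0.5681 0.2146 0.035 ]
 [0.3641 0.22   0.035 ]
 [0.3699 0.3767 0.035 ]]
bottle top [[0.63872443 0.27841125 0.13      ]]Traceback (most recent call last):
  File "<stdin>", line 18, in <module>
  File "h.py", line 28, in go
    print('at',s['tcp_pos'].round(4),'y-ang',round(yaw,1),'tilt',m[:,2].round(3),'| shift',d.round(3),'turn',round(-t/90,3),'op',s['opening'].round(3),'grip',round(s['grip_force'],1),'F',s['wrist_force'].round(1),'t',round(s['time_s'],1))
                                                                                                                                 ^^^^^^^^^^^^^^^^^^
AttributeError: 'float' object has no attribute 'round'
```

```bash
sed -i "s/s\['opening'\].round(3)/round(float(s['opening']),3)/" h.py; python3 -c "
from h import *
go(.4523,.1075,.14,32.4)"
```

```text
at [0.2577 0.5963 0.2305] y-ang 66.6 tilt [-0.    -0.001 -1.   ] | shift [-3.725 -3.714  0.911] turn 0.38 op 1.002 grip 0.0 F [-0.3 -0.2  0.1] t 0.1
```

move_arm(
  rows=[
    [-1,-1,0.3,0.38,0.6],
    [-1,-1,0.3,0.38,0.6],
    [-1,-1,0.3,0.38,0.6],
    [-1,-1,0.3,0.38,0.6],
    [-1,-1,0.3,0.38,0.6],
  ],
)

```text
time_s: 0.65
tcp_pos: [0.3106, 0.464, 0.2012]
orientation: [1.516, 2.751, -0.001]
wrist_force: [-0.1, -0.2, -0.1]
opening: 0.596
grip_force: 0.0
```

```bash
python3 -c "
from h import *
go(.4523,.1075,.14,32.4)"
```

```text
at [0.3106 0.464  0.2012] y-ang 32.3 tilt [ 0.    -0.001 -1.   ] | shift [-3.771 -0.705  0.614] turn -0.001 op 0.596 grip 0.0 F [-0.1 -0.2 -0.1] t 0.7
```

move_arm(
  rows=[
    [-0.5,-0.2,0.1,0,0.6],
    [-1,-0.3,0.2,0,0.6],
  ],
)

```text
time_s: 0.85
tcp_pos: [0.3346, 0.3721, 0.1825]
orientation: [-1.498, -2.761, -0.002]
wrist_force: [1.9, -1.2, -0.3]
opening: 0.6
grip_force: 0.0
```

move_arm(
  rows=[
    [-0.5,-0.2,0.1,0,0.6],
    [-1,-0.3,0.2,0,0.6],
  ],
)

```text
time_s: 1.05
tcp_pos: [0.3615, 0.2762, 0.1637]
orientation: [-1.502, -2.759, -0.001]
wrist_force: [0.8, 0.6, -0.1]
opening: 0.602
grip_force: 0.0
```

move_arm(
  rows=[
    [-0.5,-0.1,0.1,0,0.55],
    [-1,-0.1,0.2,0,0.55],
    [-1,-0.1,0.2,0,0.55],
  ],
)

```text
time_s: 1.35
tcp_pos: [0.4096, 0.1822, 0.1434]
orientation: [1.517, 2.749, -0.002]
wrist_force: [-0.1, 0.7, -0.7]
opening: 0.552
grip_force: 0.0
```

move_arm(
  rows=[
    [-0.4,0,0,0,0.55],
    [-0.77,0,0,0,0.55],
    [-0.77,0,0,0,0.55],
    [-0.77,0,0,0,0.55],
  ],
)

```text
time_s: 1.75
tcp_pos: [0.4489, 0.1228, 0.1439]
orientation: [-1.509, -2.755, -0.001]
wrist_force: [-1.4, 0.8, -0.4]
opening: 0.55
grip_force: 0.0
```

```bash
python3 -c "
from h import *
go(.4523,.1075,.055,32.4)"
```

```text
at [0.4489 0.1228 0.1439] y-ang 32.6 tilt [ 0.  0. -1.] | shift [-0.147 -0.054  0.889] turn 0.002 op 0.55 grip 0.0 F [-1.4  0.8 -0.4] t 1.8
```

move_arm(
  rows=[
    [-0.15,-0.05,0.3,0,0.55],
    [-0.15,-0.05,0.6,0,0.55],
    [-0.15,-0.05,0.8,0,0.55],
    [-0.15,-0.05,0.89,0,0.55],
    [-0.15,-0.05,0.89,0,0.55],
  ],
)

```text
time_s: 2.25
tcp_pos: [0.4513, 0.1078, 0.054]
orientation: [-1.507, -2.754, 0.002]
wrist_force: [0.6, -0.3, 1.4]
opening: 0.552
grip_force: 0.0
```

move_arm(
  rows=[
    [0,0,0,0,0.1],
    [0,0,0,0,0.1],
    [0,0,0,0,0.1],
    [0,0,0,0,0.1],
    [0,0,0,0,0.1],
  ],
  newtons=40,
)

```text
time_s: 2.75
tcp_pos: [0.4531, 0.1071, 0.0559]
orientation: [1.512, 2.753, 0.003]
wrist_force: [-0.5, 1.9, 7.0]
opening: 0.263
grip_force: 39.7
```

```bash
python3 -c "
from h import *
go(.4523,.1075,.055,32.4)"
```

```text
at [0.4531 0.1071 0.0559] y-ang 32.5 tilt [ 0.002  0.001 -1.   ] | shift [ 0.007 -0.005  0.009] turn 0.001 op 0.263 grip 39.7 F [-0.5  1.9  7. ] t 2.8
```

move_arm(
  rows=[
    [0,0,-0.1,0,0.1],
    [0,0,-0.3,0,0.1],
    [0,0,-0.55,0,0.1],
    [0,0,-0.8,0,0.1],
    [0,0,-0.8,0,0.1],
  ],
)

```text
time_s: 3.25
tcp_pos: [0.4543, 0.1067, 0.1381]
orientation: [1.512, 2.75, 0.007]
wrist_force: [1.1, 0.6, -0.5]
opening: 0.267
grip_force: 40.1
```

```bash
cat >> h.py <<'E'
def tray():
    im=eyes.snapshot('top'); hsv=cv2.cvtColor(im,cv2.COLOR_RGB2HSV)
    m=cv2.inRange(hsv,(0,0,60),(180,255,255)); r=m*0; r[205:360,60:226]=255
    m=cv2.morphologyEx(m&r,cv2.MORPH_OPEN,np.ones((3,3)))
    cs,_=cv2.findContours(m,cv2.RETR_EXTERNAL,cv2.CHAIN_APPROX_NONE); c=max(cs,key=cv2.contourArea)
    print('tray',cv2.contourArea(c),np.round(cv2.boundingRect(c)),cv2.minAreaRect(c))
E
python3 -c "
from h import *
tray()
go(.525,.265,.12,8.3)"
```

```text
tray 10706.5 [120 226 106 134] ((174.4814453125, 292.90826416015625), (106.9350357055664, 129.91131591796875), 2.602562189102173)
at [0.4532 0.1065 0.1366] y-ang 32.4 tilt [ 0.003  0.001 -1.   ] | shift [0.953 1.455 0.17 ] turn 0.268 op 0.261 grip 40.1 F [ 0.9 -0.  -1.3] t 3.3
```

move_arm(
  rows=[
    [0.3,0.4,0,0.1,0.1],
    [0.5,0.8,0,0.2,0.1],
    [0.5,1,0,0.27,0.1],
    [0.5,1,0,0.27,0.1],
  ],
)

```text
time_s: 3.7
tcp_pos: [0.5109, 0.2042, 0.1337]
orientation: [2.056, 2.374, -0.001]
wrist_force: [0.4, -0.6, -0.5]
opening: 0.265
grip_force: 40.1
```

```bash
python3 -c "
from h import *
go(.525,.265,.12,8.3)"
```

```text
at [0.5109 0.2042 0.1337] y-ang 8.2 tilt [ 0.    -0.001 -1.   ] | shift [0.581 0.227 0.136] turn -0.001 op 0.265 grip 40.1 F [ 0.4 -0.6 -0.5] t 3.7
```

move_arm(
  rows=[
    [0.4,0.15,0.1,0,0.1],
    [0.58,0.2,0.3,0,0.1],
    [0.58,0.23,0.6,0,0.1],
    [0.58,0.23,0.8,0,0.1],
    [0.58,0.23,0.8,0,0.1],
  ],
)

```text
time_s: 4.2
tcp_pos: [0.5213, 0.2603, 0.0512]
orientation: [-2.056, -2.372, 0.013]
wrist_force: [0.5, -0.2, -0.4]
opening: 0.261
grip_force: 40.1
```

move_arm(
  rows=[
    [0,0,0.2,0,0.1],
    [0,0,0.38,0,0.1],
    [0,0,0.38,0,0.1],
    [0,0,0.38,0,0.4],
    [0,0,0.38,0,0.4],
    [0,0,0.38,0,0.4],
    [0,0,0,0,0.4],
    [0,0,-0.4,0,0.4],
    [0,0,-0.7,0,0.5],
    [0,0,-0.7,0,0.5],
  ],
)

```text
time_s: 5.2
tcp_pos: [0.5276, 0.2643, 0.1303]
orientation: [2.057, 2.371, 0.015]
wrist_force: [0.6, -0.6, -0.2]
opening: 0.498
grip_force: 0.0
```

```bash
python3 -c "
from h import *
go(.4523,.1075,.13,8.3)"
```

```text
at [0.5276 0.2643 0.1303] y-ang 8.1 tilt [ 0.008  0.005 -1.   ] | shift [-1.446 -0.967 -0.012] turn -0.002 op 0.498 grip 0.0 F [ 0.6 -0.6 -0.2] t 5.2
```

move_arm(
  rows=[
    [-0.4,-0.3,0,0,0.5],
    [-0.8,-0.55,0,0,0.5],
    [-0.8,-0.55,0,0,0.5],
  ],
)

```text
time_s: 5.5
tcp_pos: [0.4783, 0.1697, 0.1244]
orientation: [-2.066, -2.365, 0.007]
wrist_force: [0.4, 0.5, 0.2]
opening: 0.5
grip_force: 0.0
```

move_arm(
  rows=[
    [-0.4,-0.2,0,0,0.5],
    [-0.65,-0.42,0,0,0.5],
    [-0.65,-0.42,0,0,0.5],
    [-0.65,-0.42,0,0,0.5],
  ],
)

```text
time_s: 5.9
tcp_pos: [0.4492, 0.1057, 0.1251]
orientation: [2.06, 2.372, 0.002]
wrist_force: [0.2, 1.2, -0.4]
opening: 0.502
grip_force: 0.0
```

```bash
python3 -c "
from h import *
go(.4523,.1075,.043,8.3)"
```

```text
at [0.4492 0.1057 0.1251] y-ang 8.1 tilt [ 0.001  0.001 -1.   ] | shift [0.013 0.033 0.821] turn -0.003 op 0.502 grip 0.0 F [ 0.2  1.2 -0.4] t 5.9
```

move_arm(
  rows=[
    [0.01,0.03,0.3,0,0.5],
    [0.01,0.03,0.6,0,0.5],
    [0.01,0.03,0.8,0,0.5],
    [0.01,0.03,0.82,0,0.5],
    [0.01,0.03,0.82,0,0.5],
    [0.01,0.03,0.82,0,0.15],
    [0.01,0.03,0.82,0,0.15],
    [0.01,0.03,0.82,0,0.15],
    [0.01,0.03,0.82,0,0.15],
  ],
)

```text
time_s: 6.8
tcp_pos: [0.4528, 0.1076, 0.0439]
orientation: [2.058, 2.373, 0.004]
wrist_force: [-0.1, 1.2, 6.0]
opening: 0.311
grip_force: 40.0
```

move_arm(
  rows=[
    [0,0,-0.1,0,0.15],
    [0,0,-0.3,0,0.15],
    [0,0,-0.55,0,0.15],
    [0,0,-0.8,0,0.15],
    [0,0,-0.8,0,0.15],
  ],
)

```text
time_s: 7.3
tcp_pos: [0.4537, 0.1075, 0.126]
orientation: [2.057, 2.371, 0.009]
wrist_force: [0.7, 0.6, -0.8]
opening: 0.307
grip_force: 40.1
```

```bash
python3 -c "
from h import *
im=crop('top','c2.png',110,200,370,340,3)
go(.485,.25,.13,8.3)"
```

```text
at [0.4527 0.1074 0.1245] y-ang 8.1 tilt [ 0.003  0.002 -1.   ] | shift [ 1.366  0.522 -0.052] turn -0.002 op 0.306 grip 40.1 F [-0.8 -0.3 -0.5] t 7.3
```

View pics/c2.png

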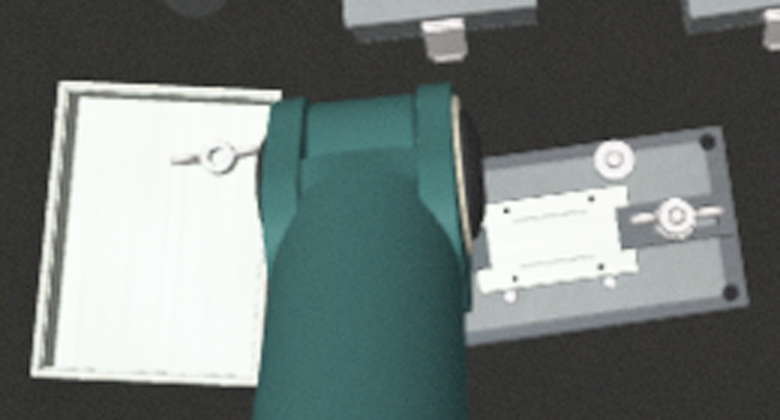

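move_arm(
  rows=[
    [0.4,0.1,0,0,0.15],
    [0.8,0.25,0,0,0.15],
    [1,0.3,0,0,0.15],
  ],
)

```text
time_s: 7.65
tcp_pos: [0.4671, 0.2138, 0.1222]
orientation: [-2.054, -2.376, -0.0]
wrist_force: [-0.1, 0.1, -0.5]
opening: 0.31
grip_force: 40.1
```

move_arm(
  rows=[
    [0.4,0.15,0,0,0.15],
    [0.7,0.25,0.2,0,0.15],
    [0.87,0.25,0.4,0,0.15],
    [0.87,0.25,0.7,0,0.15],
    [0.87,0.25,0.8,0,0.15],
  ],
)

```text
time_s: 8.15
tcp_pos: [0.477, 0.299, 0.0392]
orientation: [-2.056, -2.374, 0.01]
wrist_force: [-0.7, -0.8, -1.2]
opening: 0.307
grip_force: 40.1
```

move_arm(
  rows=[
    [0,0,0.15,0,0.15],
    [0,0,0.3,0,0.15],
    [0,0,0.3,0,0.15],
    [0,0,0.3,0,0.4],
    [0,0,0.3,0,0.4],
    [0,0,0.3,0,0.4],
    [0,0,0,0,0.4],
    [0,0,-0.4,0,0.4],
    [0,0,-0.7,0,0.5],
    [0,0,-0.7,0,0.5],
  ],
)

```text
time_s: 9.15
tcp_pos: [0.4827, 0.3018, 0.1178]
orientation: [2.057, 2.372, 0.015]
wrist_force: [0.6, -0.9, -0.2]
opening: 0.499
grip_force: 0.0
```

```bash
python3 -c "
from h import *
go(.4523,.1075,.13,8.3)"
```

```text
at [0.4827 0.3018 0.1178] y-ang 8.1 tilt [ 0.007  0.006 -1.   ] | shift [-1.88  -0.574 -0.136] turn -0.002 op 0.499 grip 0.0 F [ 0.6 -0.9 -0.2] t 9.2
```

move_arm(
  rows=[
    [-0.5,-0.2,0,0,0.55],
    [-1,-0.35,0,0,0.55],
    [-1,-0.35,0,0,0.55],
  ],
)

```text
time_s: 9.45
tcp_pos: [0.4578, 0.1898, 0.1126]
orientation: [-2.067, -2.366, 0.005]
wrist_force: [-0.4, 0.2, 0.1]
opening: 0.55
grip_force: 0.0
```

move_arm(
  rows=[
    [-0.5,-0.22,0,0,0.55],
    [-0.88,-0.22,0,0,0.55],
    [-0.88,-0.22,0,0,0.55],
    [-0.88,-0.22,0,0,0.55],
  ],
)

```text
time_s: 9.85
tcp_pos: [0.4502, 0.1053, 0.1129]
orientation: [2.061, 2.371, 0.001]
wrist_force: [-0.2, 0.6, 0.1]
opening: 0.548
grip_force: 0.0
```

```bash
python3 -c "
from h import *
go(.4523,.1075,.028,8.3)"
```

```text
at [0.4502 0.1053 0.1129] y-ang 8.0 tilt [ 0.  0. -1.] | shift [0.019 0.023 0.849] turn -0.003 op 0.548 grip 0.0 F [-0.2  0.6  0.1] t 9.8
```

move_arm(
  rows=[
    [0.02,0.02,0.3,0,0.55],
    [0.02,0.02,0.6,0,0.55],
    [0.02,0.02,0.8,0,0.55],
    [0.02,0.02,0.85,0,0.55],
    [0.02,0.02,0.85,0,0.55],
    [0.02,0.02,0.85,0,0.15],
    [0.02,0.02,0.85,0,0.15],
    [0.02,0.02,0.85,0,0.15],
    [0.02,0.02,0.85,0,0.15],
  ],
  newtons=60,
)

```text
time_s: 10.75
tcp_pos: [0.4526, 0.1087, 0.029]
orientation: [2.058, 2.373, 0.004]
wrist_force: [-0.9, 0.5, 6.8]
opening: 0.33
grip_force: 60.1
```

move_arm(
  rows=[
    [0,0,-0.1,0,0.15],
    [0,0,-0.3,0,0.15],
    [0,0,-0.5,0,0.15],
    [0,0,-0.7,0,0.15],
    [0,0,-0.9,0,0.15],
    [0,0,-0.9,0,0.15],
  ],
)

```text
time_s: 11.35
tcp_pos: [0.4533, 0.1085, 0.1204]
orientation: [2.057, 2.371, 0.008]
wrist_force: [0.4, -0.9, -1.8]
opening: 0.333
grip_force: 60.2
```

```bash
cat >> h.py <<'E'
def tray():
    im=eyes.snapshot('top').astype(int); m=((im.min(2)>120)).astype(np.uint8); m[:,:60]=0; m[:200]=0; m[345:]=0
    # left rim (outer edge) at rows 250,310 and top/bottom rim at columns 150,180
    print('tray left',[np.where(m[r,60:226])[0][:1]+60 for r in (250,310)],'top',[np.where(m[:,c])[0][[0,-1]] for c in (145,170)])
E
python3 -c "
from h import *
tray()
go(.408,.295,.118,8.3)"
```

```text
tray left [array([127]), array([121])] top [array([227, 326]), array([229, 327])]
at [0.4523 0.1084 0.1191] y-ang 8.1 tilt [ 0.003  0.001 -1.   ] | shift [ 1.91  -0.175  0.012] turn -0.002 op 0.328 grip 60.2 F [ 0.5  0.1 -1.6] t 11.4
```

move_arm(
  rows=[
    [0.4,0,0,0,0.15],
    [0.8,-0.05,0,0,0.15],
    [1,-0.05,0,0,0.15],
  ],
)

```text
time_s: 11.7
tcp_pos: [0.4305, 0.2091, 0.1168]
orientation: [-2.053, -2.375, 0.002]
wrist_force: [0.6, 0.2, -2.8]
opening: 0.332
grip_force: 60.1
```

move_arm(
  rows=[
    [0.4,-0.05,0,0,0.15],
    [0.7,-0.05,0.2,0,0.15],
    [0.9,-0.05,0.4,0,0.15],
    [0.9,-0.05,0.65,0,0.15],
    [0.9,-0.05,0.7,0,0.15],
  ],
)

```text
time_s: 12.2
tcp_pos: [0.4123, 0.2936, 0.0446]
orientation: [-2.056, -2.374, 0.011]
wrist_force: [-0.6, 0.0, -1.5]
opening: 0.331
grip_force: 60.1
```

move_arm(
  rows=[
    [0,0,0.15,0,0.15],
    [0,0,0.3,0,0.15],
    [0,0,0.3,0,0.15],
    [0,0,0.3,0,0.42],
    [0,0,0.3,0,0.42],
    [0,0,0.3,0,0.42],
    [0,0,0,0,0.42],
    [0,0,-0.4,0,0.42],
    [0,0,-0.7,0,0.5],
    [0,0,-0.7,0,0.5],
  ],
)

```text
time_s: 13.2
tcp_pos: [0.4174, 0.2967, 0.1224]
orientation: [2.058, 2.373, 0.014]
wrist_force: [-0.0, 0.2, -0.3]
opening: 0.5
grip_force: 0.0
```

```bash
python3 -c "
from h import *
go(.4768,-.0602,.13,6.2)"
```

```text
at [0.4174 0.2967 0.1224] y-ang 8.1 tilt [ 0.007  0.006 -1.   ] | shift [-3.616  0.084 -0.096] turn 0.021 op 0.5 grip 0.0 F [-0.   0.2 -0.3] t 13.2
```

Now nut b.

move_arm(
  rows=[
    [-0.5,0,-0.1,0.02,0.5],
    [-0.9,0,-0.1,0.02,0.5],
  ],
)

```text
time_s: 13.4
tcp_pos: [0.4281, 0.2052, 0.1288]
orientation: [2.093, 2.342, 0.004]
wrist_force: [-0.1, 0.3, -0.1]
opening: 0.5
grip_force: 0.0
```

move_arm(
  rows=[
    [-0.5,0,0,0,0.5],
    [-0.9,0,0,0,0.5],
  ],
)

```text
time_s: 13.6
tcp_pos: [0.4373, 0.1138, 0.1279]
orientation: [2.096, 2.34, 0.0]
wrist_force: [1.1, -0.4, -0.3]
opening: 0.499
grip_force: 0.0
```

move_arm(
  rows=[
    [-0.5,0,0,0,0.5],
    [-0.9,0,0,0,0.5],
  ],
)

```text
time_s: 13.8
tcp_pos: [0.4473, 0.0243, 0.1279]
orientation: [2.096, 2.339, 0.001]
wrist_force: [0.5, 0.3, 0.4]
opening: 0.502
grip_force: 0.0
```

move_arm(
  rows=[
    [-0.5,0,0,0,0.5],
    [-0.9,0,0,0,0.5],
    [-0.9,0,0,0,0.5],
    [-0.9,0,0,0,0.5],
  ],
)

```text
time_s: 14.2
tcp_pos: [0.4571, -0.0635, 0.1277]
orientation: [-2.098, -2.338, 0.0]
wrist_force: [-0.2, 0.6, -0.8]
opening: 0.497
grip_force: 0.0
```

```bash
python3 -c "
from h import *
tray()
go(.4768,-.0602,.055,6.2)"
```

```text
tray left [array([127]), array([121])] top [array([227, 326]), array([229, 327])]
at [ 0.4571 -0.0623  0.1276] y-ang 6.3 tilt [-0.     0.001 -1.   ] | shift [-0.002  0.198  0.726] turn 0.001 op 0.499 grip 0.0 F [-0.3  0.1 -0.4] t 14.2
```

move_arm(
  rows=[
    [0,0.2,0,0,0.5],
    [0,0.2,0.1,0,0.5],
    [0,0.2,0.4,0,0.5],
    [0,0.2,0.7,0,0.5],
    [0,0.2,0.73,0,0.5],
    [0,0.2,0.73,0,0.1],
    [0,0.2,0.73,0,0.1],
    [0,0.2,0.73,0,0.1],
    [0,0.2,0.73,0,0.1],
    [0,0.2,0.73,0,0.1],
  ],
  newtons=40,
)

```text
time_s: 15.25
tcp_pos: [0.4777, -0.0604, 0.0555]
orientation: [2.095, 2.34, 0.002]
wrist_force: [-0.5, -0.4, -0.2]
opening: 0.268
grip_force: 40.6
```

move_arm(
  rows=[
    [0,0,-0.1,0,0.1],
    [0,0,-0.3,0,0.1],
    [0,0,-0.55,0,0.1],
    [0,0,-0.8,0,0.1],
    [0,0,-0.8,0,0.1],
  ],
)

```text
time_s: 15.75
tcp_pos: [0.4796, -0.0608, 0.1383]
orientation: [2.093, 2.337, 0.008]
wrist_force: [-0.2, 0.7, -0.2]
opening: 0.26
grip_force: 40.7
```

```bash
python3 -c "
from h import *
tray()
go(.525,.335,.13,8.3)"
```

```text
tray left [array([127]), array([121])] top [array([227, 326]), array([229, 327])]
at [ 0.4785 -0.0605  0.1367] y-ang 6.3 tilt [ 0.004  0.001 -1.   ] | shift [3.879 0.898 0.072] turn -0.022 op 0.27 grip 40.7 F [ 0.5  0.2 -0.8] t 15.8
```

move_arm(
  rows=[
    [0.3,0.1,0,0,0.1],
    [0.7,0.15,0,0,0.1],
    [0.97,0.22,0,0,0.1],
  ],
)

```text
time_s: 16.1
tcp_pos: [0.4874, 0.0405, 0.1341]
orientation: [-2.093, -2.341, 0.001]
wrist_force: [-0.1, 1.1, -0.1]
opening: 0.263
grip_force: 40.6
```

move_arm(
  rows=[
    [0.5,0.1,0,0,0.1],
    [0.97,0.22,0,0,0.1],
  ],
)

```text
time_s: 16.3
tcp_pos: [0.4988, 0.1381, 0.1342]
orientation: [-2.097, -2.338, 0.002]
wrist_force: [0.7, 0.1, 0.3]
opening: 0.264
grip_force: 40.6
```

move_arm(
  rows=[
    [0.5,0.1,0,0,0.1],
    [0.97,0.22,0,0,0.1],
  ],
)

```text
time_s: 16.5
tcp_pos: [0.5098, 0.2378, 0.134]
orientation: [-2.095, -2.34, 0.003]
wrist_force: [0.9, -0.7, -0.3]
opening: 0.268
grip_force: 40.6
```

move_arm(
  rows=[
    [0.4,0.1,0,-0.08,0.1],
    [0.7,0.22,0,-0.16,0.1],
    [0.97,0.22,0,-0.25,0.1],
    [0.97,0.22,0,-0.33,0.1],
    [0.97,0.22,0,-0.41,0.1],
    [0.97,0.22,0,-0.41,0.1],
  ],
)

```text
time_s: 17.1
tcp_pos: [0.5213, 0.3345, 0.1336]
orientation: [-1.246, -2.883, 0.003]
wrist_force: [0.3, 1.3, 0.4]
opening: 0.264
grip_force: 40.6
```

```bash
python3 -c "
from h import *
go(.525,.332,.013,43)"
```

```text
at [0.5213 0.3345 0.1336] y-ang 43.3 tilt [-0.002 -0.001 -1.   ] | shift [-0.044  0.013  1.206] turn 0.003 op 0.264 grip 40.6 F [0.3 1.3 0.4] t 17.1
```

move_arm(
  rows=[
    [-0.04,0,0.2,0,0.1],
    [-0.04,0,0.5,0,0.1],
    [-0.04,0,0.8,0,0.1],
    [-0.04,0,0.8,0,0.1],
  ],
)

```text
time_s: 17.5
tcp_pos: [0.5216, 0.3295, 0.0504]
orientation: [-1.25, -2.877, 0.013]
wrist_force: [-0.7, -0.4, -0.8]
opening: 0.261
grip_force: 40.6
```

move_arm(
  rows=[
    [0,0,0.2,0,0.1],
    [0,0,0.39,0,0.1],
    [0,0,0.39,0,0.1],
    [0,0,0.39,0,0.4],
    [0,0,0.39,0,0.4],
    [0,0,0.39,0,0.4],
    [0,0,0,0,0.4],
    [0,0,-0.4,0,0.4],
    [0,0,-0.8,0,0.5],
    [0,0,-0.8,0,0.5],
  ],
)

```text
time_s: 18.5
tcp_pos: [0.5285, 0.3341, 0.142]
orientation: [1.245, 2.878, 0.017]
wrist_force: [0.8, 0.6, 0.3]
opening: 0.502
grip_force: 0.0
```

move_arm(
  rows=[
    [0,0,0,0.08,0.5],
    [0,0,0,0.16,0.5],
    [0,0,0,0.24,0.5],
    [0,0,0,0.32,0.5],
    [0,0,0,0.39,0.5],
    [0,0,0,0.39,0.5],
  ],
)

```text
time_s: 19.1
tcp_pos: [0.5246, 0.3321, 0.135]
orientation: [2.058, 2.373, 0.0]
wrist_force: [-0.1, 0.9, 0.3]
opening: 0.501
grip_force: 0.0
```

```bash
python3 -c "
from h import *
go(.4768,-.0602,.13,8.3)"
```

```text
at [0.5246 0.3321 0.135 ] y-ang 8.1 tilt [ 0. -0. -1.] | shift [-3.816 -1.027  0.05 ] turn -0.002 op 0.501 grip 0.0 F [-0.1  0.9  0.3] t 19.1
```

move_arm(
  rows=[
    [-0.5,-0.1,0,0,0.5],
    [-0.95,-0.25,0,0,0.5],
  ],
)

```text
time_s: 19.3
tcp_pos: [0.5136, 0.2341, 0.1349]
orientation: [2.051, 2.379, 0.001]
wrist_force: [0.9, -1.4, -0.4]
opening: 0.499
grip_force: 0.0
```

move_arm(
  rows=[
    [-0.5,-0.1,0,0,0.5],
    [-0.95,-0.25,0,0,0.5],
  ],
)

```text
time_s: 19.5
tcp_pos: [0.5022, 0.1347, 0.1352]
orientation: [2.054, 2.375, 0.002]
wrist_force: [1.4, -0.1, -0.1]
opening: 0.497
grip_force: 0.0
```

move_arm(
  rows=[
    [-0.5,-0.1,0,0,0.5],
    [-0.95,-0.25,0,0,0.5],
  ],
)

```text
time_s: 19.7
tcp_pos: [0.4909, 0.0372, 0.1354]
orientation: [2.054, 2.375, 0.002]
wrist_force: [1.4, -1.1, -0.5]
opening: 0.499
grip_force: 0.0
```

move_arm(
  rows=[
    [-0.5,-0.1,0,0,0.5],
    [-0.97,-0.27,0.05,0,0.5],
    [-0.97,-0.27,0.05,0,0.5],
    [-0.97,-0.27,0.05,0,0.5],
  ],
)

```text
time_s: 20.1
tcp_pos: [0.4775, -0.062, 0.1301]
orientation: [2.06, 2.371, 0.001]
wrist_force: [0.4, 1.3, 0.0]
opening: 0.497
grip_force: 0.0
```

```bash
python3 -c "
from h import *
im=crop('top','c3.png',110,200,370,340,3)
go(.4768,-.0602,.043,8.3)"
```

```text
at [ 0.4779 -0.0605  0.13  ] y-ang 8.2 tilt [ 0.     0.001 -1.   ] | shift [ 0.004 -0.011  0.87 ] turn -0.001 op 0.502 grip 0.0 F [0.3 0.5 0.2] t 20.1
```

View pics/c3.png

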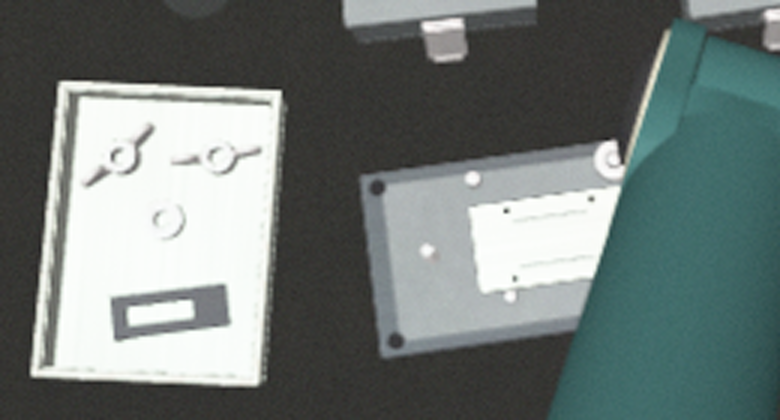

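The nuts, spacer a and strap a lie in the tray at (119,156), (219,157), (168,221) and (170,311). Next is spacer b.

move_arm(
  rows=[
    [0,-0.01,0.3,0,0.5],
    [0,-0.01,0.6,0,0.5],
    [0,-0.01,0.8,0,0.5],
    [0,-0.01,0.87,0,0.5],
    [0,-0.01,0.87,0,0.5],
    [0,-0.01,0.87,0,0.15],
    [0,-0.01,0.87,0,0.15],
    [0,-0.01,0.87,0,0.15],
    [0,-0.01,0.87,0,0.15],
  ],
)

```text
time_s: 21.05
tcp_pos: [0.4777, -0.0606, 0.0438]
orientation: [2.057, 2.373, 0.003]
wrist_force: [-0.1, 1.4, 5.5]
opening: 0.308
grip_force: 39.9
```

move_arm(
  rows=[
    [0,0,-0.1,0,0.15],
    [0,0,-0.3,0,0.15],
    [0,0,-0.55,0,0.15],
    [0,0,-0.8,0,0.15],
    [0,0,-0.8,0,0.15],
  ],
)

```text
time_s: 21.55
tcp_pos: [0.4788, -0.0612, 0.126]
orientation: [2.056, 2.37, 0.007]
wrist_force: [1.1, 0.8, -0.5]
opening: 0.311
grip_force: 40.0
```

```bash
python3 -c "
from h import *
tray()
go(.468,.25,.13,8.3)"
```

```text
tray left [array([127]), array([121])] top [array([227, 326]), array([229, 327])]
at [ 0.4778 -0.0608  0.1245] y-ang 8.1 tilt [ 0.004  0.001 -1.   ] | shift [ 3.091  0.343 -0.053] turn -0.002 op 0.308 grip 40.0 F [-0.2  0.6 -0.4] t 21.6
```

move_arm(
  rows=[
    [0.3,0,0,0,0.15],
    [0.7,0.1,0,0,0.15],
    [1,0.1,0,0,0.15],
  ],
)

```text
time_s: 21.9
tcp_pos: [0.4724, 0.0415, 0.1222]
orientation: [-2.057, -2.374, 0.0]
wrist_force: [0.5, 0.8, -1.0]
opening: 0.313
grip_force: 40.0
```

move_arm(
  rows=[
    [0.5,0.05,0,0,0.15],
    [1,0.1,0,0,0.15],
  ],
)

```text
time_s: 22.1
tcp_pos: [0.4674, 0.1403, 0.1221]
orientation: [-2.06, -2.371, 0.002]
wrist_force: [0.7, -0.5, -0.1]
opening: 0.308
grip_force: 40.0
```

move_arm(
  rows=[
    [0.5,0.1,0,0,0.15],
    [0.9,0.14,0,0,0.15],
    [1,0.14,0.1,0,0.15],
    [1,0.14,0.3,0,0.15],
  ],
)

```text
time_s: 22.5
tcp_pos: [0.4676, 0.2432, 0.0924]
orientation: [-2.053, -2.378, -0.002]
wrist_force: [-0.8, -0.6, -0.3]
opening: 0.307
grip_force: 40.0
```

```bash
python3 -c "
from h import *
tray()
go(.468,.25,.014,8.3)"
```

```text
Traceback (most recent call last):
  File "h.py", line 38, in tray
    print('tray left',[np.where(m[r,60:226])[0][:1]+60 for r in (250,310)],'top',[np.where(m[:,c])[0][[0,-1]] for c in (145,170)])
                                                                                  ~~~~~~~~~~~~~~~~~~~^^^^^^^^
IndexError: index 0 is out of bounds for axis 0 with size 0
```

move_arm(
  rows=[
    [0.07,0,0.25,0,0.15],
    [0.07,0,0.5,0,0.15],
    [0.07,0,0.78,0,0.15],
    [0.07,0,0.78,0,0.15],
    [0.07,0,0.78,0,0.4],
    [0.07,0,0.78,0,0.4],
    [0.07,0,0.78,0,0.4],
    [0.07,0,0.5,0,0.4],
    [0.07,0,0,0,0.4],
    [0,0,-0.3,0,0.5],
  ],
)

```text
time_s: 23.55
tcp_pos: [0.4691, 0.2418, 0.1265]
orientation: [2.056, 2.374, 0.007]
wrist_force: [1.0, 0.6, 0.6]
opening: 0.496
grip_force: 0.0
```

```bash
python3 -c "
from h import *
go(.4768,-.0602,.12,8.3)"
```

```text
at [0.4691 0.2418 0.1265] y-ang 8.2 tilt [ 0.003  0.003 -1.   ] | shift [-3.    -0.355  0.057] turn -0.001 op 0.496 grip 0.0 F [1.  0.6 0.6] t 23.6
```

move_arm(
  rows=[
    [-0.5,-0.1,0,0,0.55],
    [-1,-0.1,0,0,0.55],
  ],
)

```text
time_s: 23.75
tcp_pos: [0.4721, 0.1417, 0.1251]
orientation: [2.053, 2.378, 0.007]
wrist_force: [1.0, -0.5, 0.3]
opening: 0.55
grip_force: 0.0
```

move_arm(
  rows=[
    [-0.5,-0.1,0,0,0.55],
    [-1,-0.1,0,0,0.55],
  ],
)

```text
time_s: 23.95
tcp_pos: [0.4756, 0.0402, 0.1241]
orientation: [-2.057, -2.374, -0.003]
wrist_force: [1.7, -0.2, 0.6]
opening: 0.552
grip_force: 0.0
```

move_arm(
  rows=[
    [-0.5,-0.1,0,0,0.55],
    [-0.99,-0.14,0,0,0.55],
    [-0.99,-0.14,0,0,0.55],
    [-0.99,-0.14,0,0,0.55],
  ],
)

```text
time_s: 24.35
tcp_pos: [0.4766, -0.0597, 0.1238]
orientation: [2.062, 2.369, 0.002]
wrist_force: [-0.4, 0.9, 0.7]
opening: 0.549
grip_force: 0.0
```

```bash
python3 -c "
from h import *
tray()
go(.4772,-.0604,.028,8.3)"
```

```text
tray left [array([127]), array([121])] top [array([227, 326]), array([229, 327])]
at [ 0.4766 -0.0581  0.1235] y-ang 8.1 tilt [ 0.001  0.001 -1.   ] | shift [-0.024  0.001  0.955] turn -0.002 op 0.554 grip 0.0 F [0.5 1.  0.1] t 24.4
```

move_arm(
  rows=[
    [-0.02,0,0.3,0,0.55],
    [-0.02,0,0.6,0,0.55],
    [-0.02,0,0.85,0,0.55],
    [-0.02,0,0.95,0,0.55],
    [-0.02,0,0.95,0,0.55],
    [-0.02,0,0.95,0,0.15],
    [-0.02,0,0.95,0,0.15],
    [-0.02,0,0.95,0,0.15],
    [-0.02,0,0.95,0,0.15],
  ],
  newtons=60,
)

```text
time_s: 25.3
tcp_pos: [0.4777, -0.06, 0.0291]
orientation: [2.057, 2.373, 0.003]
wrist_force: [-1.8, 1.1, 7.0]
opening: 0.332
grip_force: 60.1
```

move_arm(
  rows=[
    [0,0,-0.1,0,0.15],
    [0,0,-0.3,0,0.15],
    [0,0,-0.5,0,0.15],
    [0,0,-0.7,0,0.15],
    [0,0,-0.95,0,0.15],
    [0,0,-0.95,0,0.15],
  ],
)

```text
time_s: 25.9
tcp_pos: [0.4787, -0.0607, 0.126]
orientation: [2.056, 2.37, 0.007]
wrist_force: [0.5, -0.2, -0.6]
opening: 0.331
grip_force: 60.1
```

```bash
python3 -c "
from h import *
tray()
go(.449,.295,.026,8.3)"
```

```text
tray left [array([127]), array([121])] top [array([227, 326]), array([229, 327])]
at [ 0.4776 -0.0603  0.1245] y-ang 8.1 tilt [ 0.004  0.001 -1.   ] | shift [3.558 0.216 0.986] turn -0.002 op 0.326 grip 60.1 F [-0.7  0.5 -2.3] t 25.9
```

move_arm(
  rows=[
    [0.3,0,0,0,0.15],
    [0.6,0,0,0,0.15],
    [0.95,0.05,0,0,0.15],
  ],
)

```text
time_s: 26.25
tcp_pos: [0.4667, 0.0344, 0.122]
orientation: [-2.06, -2.37, 0.003]
wrist_force: [0.4, 0.1, -1.7]
opening: 0.331
grip_force: 60.1
```

move_arm(
  rows=[
    [0.5,0,0,0,0.15],
    [0.95,0.05,0,0,0.15],
  ],
)

```text
time_s: 26.45
tcp_pos: [0.458, 0.1305, 0.1219]
orientation: [-2.058, -2.372, 0.003]
wrist_force: [0.5, 0.3, -1.4]
opening: 0.332
grip_force: 60.1
```

move_arm(
  rows=[
    [0.5,0,0,0,0.15],
    [0.95,0.05,0,0,0.15],
  ],
)

```text
time_s: 26.65
tcp_pos: [0.4493, 0.2257, 0.1219]
orientation: [-2.057, -2.373, 0.003]
wrist_force: [1.3, 0.4, -2.2]
opening: 0.331
grip_force: 60.1
```

move_arm(
  rows=[
    [0.5,0.05,0,0,0.15],
    [0.8,0.07,0.1,0,0.15],
    [0.85,0.07,0.3,0,0.15],
    [0.85,0.07,0.5,0,0.15],
    [0.85,0.07,0.5,0,0.15],
  ],
)

```text
time_s: 27.15
tcp_pos: [0.4435, 0.3075, 0.0695]
orientation: [-2.057, -2.373, 0.011]
wrist_force: [0.2, -0.9, -2.2]
opening: 0.327
grip_force: 60.1
```

```bash
python3 -c "
from h import *
go(.448,.31,.027,8.3)"
```

```text
at [0.4435 0.3075 0.0695] y-ang 8.2 tilt [-0.005 -0.005 -1.   ] | shift [0.02  0.051 0.424] turn -0.001 op 0.327 grip 60.1 F [ 0.2 -0.9 -2.2] t 27.1
```

move_arm(
  rows=[
    [0,0.03,0.2,0,0.15],
    [0,0.03,0.42,0,0.15],
    [0,0.03,0.42,0,0.15],
    [0,0.03,0.42,0,0.43],
    [0,0.03,0.42,0,0.43],
    [0,0.03,0.42,0,0.43],
    [0,0.03,0.1,0,0.43],
    [0,0,-0.3,0,0.45],
    [0,0,-0.55,0,0.5],
    [0,0,-0.55,0,0.5],
  ],
)

```text
time_s: 28.15
tcp_pos: [0.4484, 0.3108, 0.1324]
orientation: [2.058, 2.373, 0.014]
wrist_force: [0.7, 0.8, -0.3]
opening: 0.499
grip_force: 0.0
```

```bash
python3 -c "
from h import *
go(.5200,-.0185,.12,8.3)"
```

```text
at [0.4484 0.3108 0.1324] y-ang 8.1 tilt [ 0.006  0.006 -1.   ] | shift [-3.362  0.242  0.108] turn -0.002 op 0.499 grip 0.0 F [ 0.7  0.8 -0.3] t 28.1
```

move_arm(
  rows=[
    [-0.5,0,0,0,0.5],
    [-0.95,0.05,0,0,0.5],
  ],
)

```text
time_s: 28.35
tcp_pos: [0.4638, 0.2154, 0.128]
orientation: [-2.054, -2.377, -0.001]
wrist_force: [0.4, -0.4, -0.9]
opening: 0.505
grip_force: 0.0
```

move_arm(
  rows=[
    [-0.5,0,0,0,0.5],
    [-0.95,0.05,0,0,0.5],
  ],
)

```text
time_s: 28.55
tcp_pos: [0.4823, 0.1202, 0.1278]
orientation: [-2.058, -2.373, 0.0]
wrist_force: [0.6, -0.2, 0.2]
opening: 0.498
grip_force: 0.0
```

move_arm(
  rows=[
    [-0.5,0,0,0,0.5],
    [-0.95,0.05,0,0,0.5],
    [-0.95,0.05,0,0,0.5],
  ],
)

```text
time_s: 28.85
tcp_pos: [0.5023, 0.0218, 0.1284]
orientation: [2.069, 2.36, -0.001]
wrist_force: [-0.7, 0.0, 0.4]
opening: 0.501
grip_force: 0.0
```

```bash
python3 -c "
from h import *
go(.5200,-.0185,.12,8.3); print(sensors.sense()['q'])
im=crop('top','c4.png',110,200,370,340,3)"
```

```text
at [0.5023 0.0218 0.1284] y-ang 7.5 tilt [ 0.002 -0.003 -1.   ] | shift [-0.422  0.123  0.085] turn -0.009 op 0.501 grip 0.0 F [-0.7  0.   0.4] t 28.9
[-0.52191566  0.38650068  0.4970629   2.07157857 -0.26498615  0.74218152
  0.27182439]
```

View pics/c4.png

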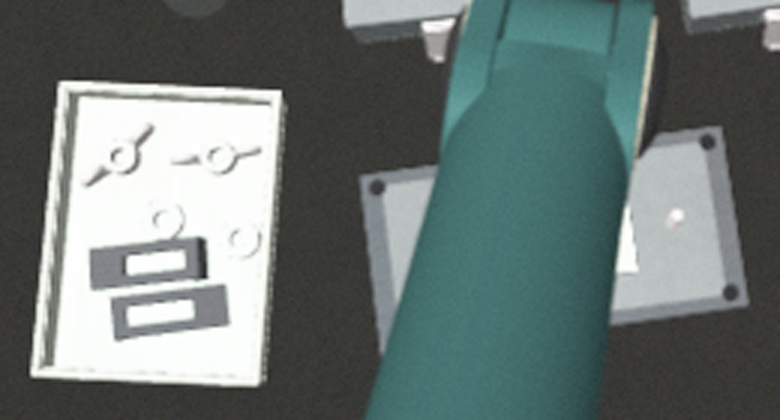

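The straps and spacers lie clear of each other in the tray. The strip below strap a, at about (222,353), is free for the spare.

move_arm(
  rows=[
    [-0.2,0.06,0,-0.09,0.5],
    [-0.42,0.12,0,-0.19,0.5],
    [-0.42,0.12,0,-0.28,0.5],
    [-0.42,0.12,0,-0.38,0.5],
    [-0.42,0.12,0,-0.47,0.5],
    [-0.42,0.12,0,-0.57,0.5],
    [-0.42,0.12,0,-0.66,0.5],
    [-0.42,0.12,0,-0.76,0.5],
    [-0.42,0.12,0,-0.85,0.5],
    [-0.42,0.12,0,-0.94,0.5],
  ],
  newtons=40,
)

```text
time_s: 29.9
tcp_pos: [0.5188, -0.0088, 0.1277]
orientation: [0.088, -3.14, -0.001]
wrist_force: [-0.2, 0.1, -0.6]
opening: 0.498
grip_force: 0.0
```

```bash
python3 -c "
from h import *
go(.5200,-.0185,.024,94); print(sensors.sense()['q'].round(2))
print(onz('top',[(110+222/3,200+353/3),(110+229/3,200+325/3),(110+225/3,200+378/3)],.012))"
```

```text
at [ 0.5188 -0.0088  0.1277] y-ang 93.2 tilt [-0.     0.001 -1.   ] | shift [-0.007 -0.098  1.037] turn -0.009 op 0.498 grip 0.0 F [-0.2  0.1 -0.6] t 29.9
[-0.17  0.39  0.14  2.01 -0.08  0.75  1.65]
[[0.38567808 0.25371626 0.012     ]
 [0.40506944 0.24961314 0.012     ]
 [0.36846608 0.25096356 0.012     ]]
```

move_arm(
  rows=[
    [0,-0.1,0.1,0,0.5],
    [0,-0.1,0.3,0,0.5],
    [0,-0.1,0.6,0,0.5],
    [0,-0.1,0.8,0,0.5],
    [0,-0.1,0.8,0,0.5],
  ],
)

```text
time_s: 30.4
tcp_pos: [0.5169, -0.0206, 0.0447]
orientation: [0.071, -3.134, 0.0]
wrist_force: [-0.3, 0.4, -0.5]
opening: 0.495
grip_force: 0.0
```

move_arm(
  rows=[
    [0,0,0.22,0,0.5],
    [0,0,0.22,0,0.5],
    [0,0,0.22,0,0.15],
    [0,0,0.22,0,0.15],
    [0,0,0.22,0,0.15],
    [0,0,0.22,0,0.15],
    [0,0,0,0,0.15],
    [0,0,-0.3,0,0.15],
    [0,0,-0.6,0,0.15],
    [0,0,-0.6,0,0.15],
  ],
)

```text
time_s: 31.4
tcp_pos: [0.523, -0.0211, 0.1129]
orientation: [-0.073, 3.131, 0.0]
wrist_force: [0.5, -0.1, -0.3]
opening: 0.287
grip_force: 40.1
```

```bash
python3 -c "
from h import *
tray()
go(.3865,.258,.11)"
```

```text
tray left [array([127]), array([121])] top [array([227, 326]), array([229, 327])]
at [ 0.5216 -0.021   0.111 ] y-ang 92.7 tilt [ 0.006  0.    -1.   ] | shift [1.219e+00 2.850e+00 2.000e-03] turn 0.0 op 0.29 grip 40.1 F [-0.6  0.4 -1.4] t 31.4
```

move_arm(
  rows=[
    [0.1,0.3,0,0,0.15],
    [0.3,0.65,0,0,0.15],
    [0.4,0.95,0,0,0.15],
  ],
)

```text
time_s: 31.75
tcp_pos: [0.473, 0.073, 0.1075]
orientation: [0.074, -3.139, 0.0]
wrist_force: [0.6, 1.0, -0.9]
opening: 0.287
grip_force: 40.1
```

move_arm(
  rows=[
    [0.2,0.5,0,0,0.15],
    [0.4,0.95,0,0,0.15],
  ],
)

```text
time_s: 31.95
tcp_pos: [0.4312, 0.1632, 0.1077]
orientation: [-0.071, 3.141, -0.0]
wrist_force: [1.4, 0.7, -1.1]
opening: 0.283
grip_force: 40.1
```

move_arm(
  rows=[
    [0.2,0.5,0,0,0.15],
    [0.4,0.95,0,0,0.15],
    [0.42,0.95,0.1,0,0.15],
    [0.42,0.95,0.3,0,0.15],
    [0.42,0.95,0.5,0,0.15],
    [0.42,0.95,0.5,0,0.15],
  ],
)

```text
time_s: 32.55
tcp_pos: [0.3838, 0.2536, 0.0557]
orientation: [0.074, -3.136, 0.005]
wrist_force: [-1.0, -0.3, -0.5]
opening: 0.288
grip_force: 40.1
```

```bash
python3 -c "
from h import *
go(.3865,.258,.014); print(sensors.sense()['q'].round(2))"
```

```text
at [0.3838 0.2536 0.0557] y-ang 92.7 tilt [-0.004 -0.004 -1.   ] | shift [-0.031  0.044  0.416] turn 0.0 op 0.288 grip 40.1 F [-1.  -0.3 -0.5] t 32.5
[-0.71  0.44  0.06  2.18 -0.05  0.53  1.01]
```

move_arm(
  rows=[
    [0,0.1,0.1,0,0.15],
    [0,0.1,0.25,0,0.15],
    [0,0.1,0.4,0,0.15],
    [0,0.1,0.4,0,0.15],
    [0,0.1,0.4,0,0.37],
    [0,0.1,0.4,0,0.37],
    [0,0.1,0.4,0,0.37],
    [0,0.1,0.1,0,0.37],
    [0,0.1,-0.4,0,0.37],
    [0,0.1,-0.6,0,0.5],
  ],
)

```text
time_s: 33.55
tcp_pos: [0.3867, 0.2664, 0.1218]
orientation: [-0.074, 3.136, 0.006]
wrist_force: [0.3, -0.5, -0.1]
opening: 0.496
grip_force: 0.0
```

```bash
python3 -c "
from h import *
go(.4645,.0236,.12,8.3)"
```

```text
at [0.3867 0.2664 0.1218] y-ang 92.7 tilt [ 0.005  0.004 -1.   ] | shift [-0.662 -2.462  0.012] turn 0.938 op 0.496 grip 0.0 F [ 0.3 -0.5 -0.1] t 33.5
```

move_arm(
  rows=[
    [-0.1,-0.4,0,0,0.6],
    [-0.2,-0.8,0,0,0.7],
  ],
)

```text
time_s: 33.75
tcp_pos: [0.4097, 0.1868, 0.1196]
orientation: [-0.08, 3.137, 0.004]
wrist_force: [0.6, -0.5, -0.0]
opening: 0.697
grip_force: 0.0
```

move_arm(
  rows=[
    [-0.1,-0.4,0,0,0.8],
    [-0.25,-0.8,0,0,0.9],
  ],
)

```text
time_s: 33.95
tcp_pos: [0.4377, 0.1063, 0.1187]
orientation: [-0.076, 3.14, 0.001]
wrist_force: [0.5, 0.5, 1.4]
opening: 0.897
grip_force: 0.0
```

move_arm(
  rows=[
    [-0.1,-0.4,0,0.09,0.9],
    [-0.2,-0.8,0,0.19,0.9],
    [-0.2,-0.86,0,0.28,0.9],
    [-0.2,-0.86,0,0.38,0.9],
    [-0.2,-0.86,0,0.47,0.9],
    [-0.2,-0.86,0,0.57,0.9],
    [-0.2,-0.86,0,0.66,0.9],
    [-0.2,-0.86,0,0.76,0.9],
    [-0.2,-0.86,0,0.85,0.9],
    [-0.2,-0.86,0,0.94,0.9],
  ],
)

```text
time_s: 34.95
tcp_pos: [0.4619, 0.0228, 0.1185]
orientation: [2.065, 2.367, 0.002]
wrist_force: [-0.6, 0.3, 0.1]
opening: 0.896
grip_force: 0.0
```

```bash
python3 -c "
from h import *
go(.4645,.0236,.018,8.3)
tray()
im=crop('top','c5.png',110,200,370,340,3)"
```

```text
at [0.4619 0.0228 0.1185] y-ang 7.8 tilt [ 0.001  0.001 -1.   ] | shift [0.004 0.026 1.005] turn -0.006 op 0.896 grip 0.0 F [-0.6  0.3  0.1] t 35.0
tray left [array([127]), array([121])] top [array([227, 326]), array([229, 327])]
```

View pics/c5.png

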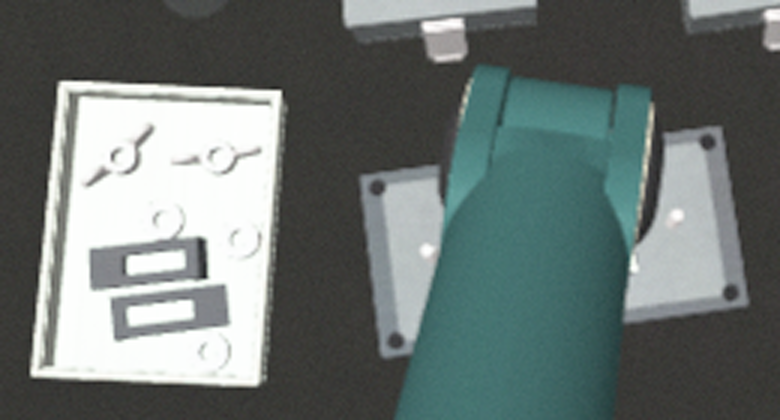

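All seven pieces of hardware are in the tray, with the spare at (213,351). The plate is next.

move_arm(
  rows=[
    [0,0.03,0.3,0,0.9],
    [0,0.03,0.6,0,0.9],
    [0,0.03,0.85,0,0.9],
    [0,0.03,0.98,0,0.9],
    [0,0.03,1,0,0.9],
    [0,0.03,1,0,0.4],
    [0,0.03,1,0,0.4],
    [0,0.03,1,0,0.4],
    [0,0.03,1,0,0.4],
  ],
  newtons=60,
)

```text
time_s: 35.95
tcp_pos: [0.4655, 0.023, 0.0191]
orientation: [2.057, 2.373, 0.003]
wrist_force: [-0.3, -0.4, 7.6]
opening: 0.682
grip_force: 65.3
```

move_arm(
  rows=[
    [0,0,-0.1,0,0.4],
    [0,0,-0.2,0,0.4],
    [0,0,-0.4,0,0.4],
    [0,0,-0.6,0,0.4],
    [0,0,-0.8,0,0.4],
    [0,0,-0.9,0,0.4],
    [0,0,-0.9,0,0.4],
  ],
)

```text
time_s: 36.65
tcp_pos: [0.4656, 0.0234, 0.1094]
orientation: [2.057, 2.373, 0.005]
wrist_force: [0.0, -0.4, -2.4]
opening: 0.679
grip_force: 65.0
```

```bash
python3 -c "
from h import *
go(.4332,-.334,.12,-15); print(sensors.sense()['q'].round(2))
im=crop('scene','c6.png',150,120,450,300,2.6)"
```

```text
at [0.4656 0.0234 0.1094] y-ang 8.2 tilt [ 0.003  0.001 -1.   ] | shift [-3.492 -0.828 -0.111] turn 0.257 op 0.679 grip 65.0 F [ 0.  -0.4 -2.4] t 36.6
[-0.54  0.37  0.5   2.17 -0.28  0.67  0.29]
```

View pics/c6.png

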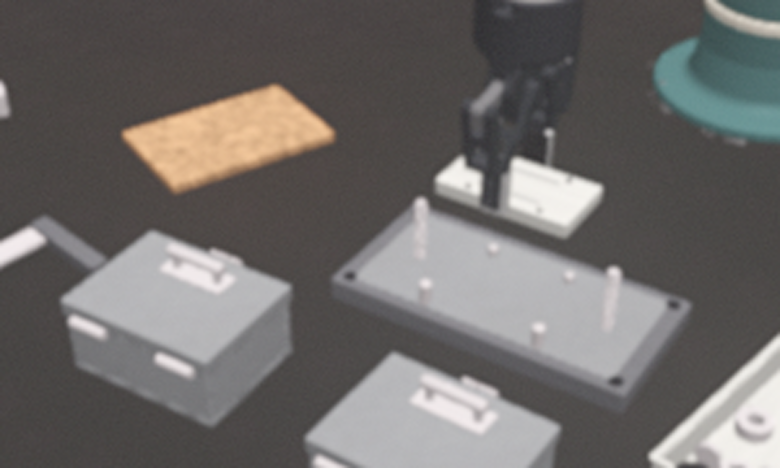

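move_arm(
  rows=[
    [-0.2,-0.05,0,0,0.4],
    [-0.5,-0.1,0,0,0.4],
    [-0.85,-0.2,0,0,0.4],
  ],
)

```text
time_s: 37.0
tcp_pos: [0.4566, -0.0638, 0.1069]
orientation: [-2.054, -2.376, 0.001]
wrist_force: [1.5, 0.7, -1.8]
opening: 0.68
grip_force: 65.0
```

move_arm(
  rows=[
    [-0.4,-0.1,0,0,0.4],
    [-0.85,-0.2,0,0,0.4],
  ],
)

```text
time_s: 37.2
tcp_pos: [0.4481, -0.1513, 0.1068]
orientation: [-2.055, -2.374, 0.001]
wrist_force: [0.6, -0.3, -2.2]
opening: 0.679
grip_force: 65.0
```

move_arm(
  rows=[
    [-0.4,-0.1,0,0,0.4],
    [-0.85,-0.2,0,0,0.4],
  ],
)

```text
time_s: 37.4
tcp_pos: [0.4402, -0.2386, 0.1067]
orientation: [-2.056, -2.372, 0.001]
wrist_force: [2.1, 0.0, -0.3]
opening: 0.681
grip_force: 65.0
```

move_arm(
  rows=[
    [-0.4,-0.1,0,-0.08,0.4],
    [-0.85,-0.2,0,-0.16,0.4],
    [-0.92,-0.22,0,-0.25,0.4],
    [-0.92,-0.22,0,-0.34,0.4],
    [-0.92,-0.22,0,-0.43,0.4],
    [-0.92,-0.22,0,-0.52,0.4],
    [-0.92,-0.22,0,-0.61,0.4],
    [-0.92,-0.22,0,-0.7,0.4],
    [-0.92,-0.22,0,-0.74,0.4],
    [-0.92,-0.22,0,-0.74,0.4],
  ],
)

```text
time_s: 38.4
tcp_pos: [0.4317, -0.3317, 0.1065]
orientation: [-0.418, -3.112, -0.002]
wrist_force: [-0.2, 0.0, -2.3]
opening: 0.682
grip_force: 65.0
```

```bash
python3 -c "
from h import *
go(.4332,-.334,.009,75); print(sensors.sense()['q'].round(2))"
```

```text
at [ 0.4317 -0.3317  0.1065] y-ang 74.7 tilt [-0.002  0.002 -1.   ] | shift [-0.022 -0.02   0.975] turn -0.003 op 0.682 grip 65.0 F [-0.2  0.  -2.3] t 38.4
[ 0.4   0.46  0.24  1.97 -0.16  0.73  2.04]
```

move_arm(
  rows=[
    [-0.02,-0.02,0.2,0,0.4],
    [-0.02,-0.02,0.5,0,0.4],
    [-0.02,-0.02,0.8,0,0.4],
    [-0.02,-0.02,0.9,0,0.4],
    [-0.02,-0.02,0.94,0,0.4],
    [-0.02,-0.02,0.96,0,0.4],
    [-0.02,-0.02,0.96,0,0.4],
  ],
)

```text
time_s: 39.1
tcp_pos: [0.4346, -0.335, 0.0126]
orientation: [0.418, 3.112, -0.001]
wrist_force: [0.0, 0.4, -2.0]
opening: 0.682
grip_force: 65.0
```

```bash
python3 -c "
from h import *
go(.4332,-.334,.0095,75)"
```

```text
at [ 0.4346 -0.335   0.0126] y-ang 74.7 tilt [ 0.001 -0.001 -1.   ] | shift [0.016 0.006 0.031] turn -0.003 op 0.682 grip 65.0 F [ 0.   0.4 -2. ] t 39.1
```

move_arm(
  rows=[
    [0.02,0,0.02,0,0.4],
    [0.02,0,0.03,0,0.4],
    [0.02,0,0.03,0,0.4],
    [0.02,0,0.03,0,0.8],
    [0.02,0,0.03,0,0.9],
    [0.02,0,0.03,0,0.9],
    [0.02,0,-0.2,0,0.9],
    [0.02,0,-0.5,0,0.9],
    [0,0,-0.9,0,0.9],
    [0,0,-1,0,0.6],
  ],
)

```text
time_s: 40.1
tcp_pos: [0.4362, -0.3362, 0.1158]
orientation: [0.417, 3.107, -0.005]
wrist_force: [0.4, -0.5, 0.4]
opening: 0.752
grip_force: 0.0
```

move_arm(
  rows=[
    [0,0.3,0,0.09,0.6],
    [0,0.7,0,0.19,0.5],
    [0,0.9,0,0.28,0.5],
    [0,0.9,0,0.37,0.5],
    [0,0.9,0,0.46,0.5],
    [0,0.9,0,0.55,0.5],
    [0,0.9,0,0.64,0.5],
    [0,0.9,0,0.74,0.5],
    [0,0.9,0,0.74,0.5],
  ],
)

```text
time_s: 41.0
tcp_pos: [0.4574, -0.2475, 0.1115]
orientation: [-2.059, -2.372, 0.001]
wrist_force: [0.6, -1.2, -0.4]
opening: 0.498
grip_force: 0.0
```

Run:
```python
from h import *
im=eyes.snapshot('top'); bgr=cv2.cvtColor(im,cv2.COLOR_RGB2BGR)
cv2.imwrite('pics/c7.png',cv2.resize(bgr[140:360,100:520],None,fx=1.9,fy=1.9,interpolation=cv2.INTER_CUBIC))
m=(im.min(2)>150).astype(np.uint8); r=m*0; r[245:345,420:500]=1; m=cv2.morphologyEx(m&r,cv2.MORPH_CLOSE,np.ones((3,3)))
c=max(cv2.findContours(m,0,1)[0],key=cv2.contourArea); b=cv2.boxPoints(cv2.minAreaRect(c)); p=onz('top',b,.022)
print('plate',p.mean(0),[np.linalg.norm(p[i]-p[i-1]).round(3) for i in (1,2)])
go(.6363,.1036,.13,7.2)
```

```text
plate [ 0.52713215 -0.30658231  0.022     ] [np.float64(0.042), np.float64(0.005)]
at [ 0.4575 -0.2475  0.1115] y-ang 8.3 tilt [-0.001 -0.    -1.   ] | shift [ 3.217  2.275 -0.187] turn 0.012 op 0.501 grip 0.0 F [-0.3  0.7 -0.3] t 41.0
```

View pics/c7.png

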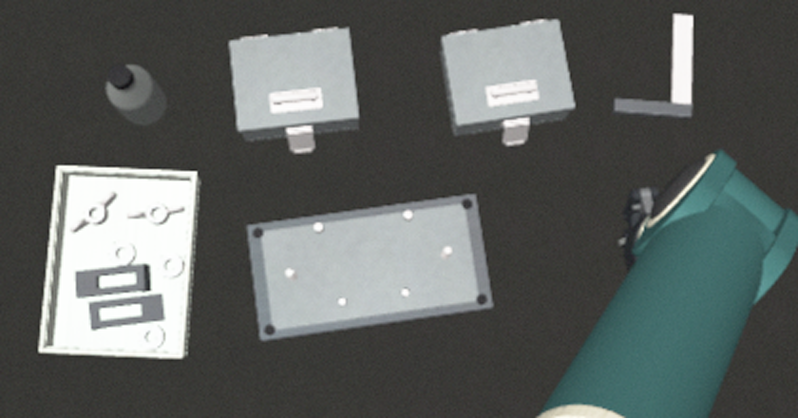

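move_arm(
  rows=[
    [0.4,0.3,-0.3,0,0.5],
    [0.8,0.55,-0.4,0,0.5],
    [0.8,0.6,-0.4,0,0.5],
  ],
)

```text
time_s: 41.35
tcp_pos: [0.5089, -0.1542, 0.153]
orientation: [2.044, 2.385, 0.006]
wrist_force: [-0.2, -0.4, -0.5]
opening: 0.493
grip_force: 0.0
```

move_arm(
  rows=[
    [0.4,0.3,0,0,0.5],
    [0.8,0.6,0,0,0.5],
  ],
)

```text
time_s: 41.55
tcp_pos: [0.5542, -0.0723, 0.1521]
orientation: [2.058, 2.373, 0.0]
wrist_force: [1.1, 0.6, -0.7]
opening: 0.502
grip_force: 0.0
```

move_arm(
  rows=[
    [0.4,0.3,0,0,0.45],
    [0.8,0.6,0,0,0.45],
  ],
)

```text
time_s: 41.75
tcp_pos: [0.6025, 0.0167, 0.1517]
orientation: [-2.055, -2.376, 0.0]
wrist_force: [0.9, -0.6, 0.0]
opening: 0.446
grip_force: 0.0
```

move_arm(
  rows=[
    [0.4,0.3,0,0,0.45],
    [0.8,0.5,0,0,0.45],
    [0.8,0.5,0,0,0.45],
    [0.8,0.5,0,0,0.45],
  ],
)

```text
time_s: 42.15
tcp_pos: [0.6397, 0.1024, 0.1509]
orientation: [-2.052, -2.378, 0.002]
wrist_force: [-0.0, -0.8, -0.2]
opening: 0.453
grip_force: 0.0
```

Run:
```python
from h import *
go(.642,.1045,.07,7.1)
im=eyes.snapshot('top')
m=(im.min(2)>150).astype(np.uint8); r=m*0; r[245:345,420:500]=1; m=cv2.morphologyEx(m&r,cv2.MORPH_CLOSE,np.ones((3,3)))
c=max(cv2.findContours(m,0,1)[0],key=cv2.contourArea); b=cv2.boxPoints(cv2.minAreaRect(c)); p=onz('top',b,.022)
print('plate',p.mean(0),p[:,:2].round(3).tolist(),[np.linalg.norm(p[i]-p[i-1]).round(3) for i in (1,2)]); tray()
```

```text
at [0.6397 0.1024 0.1509] y-ang 8.4 tilt [-0.001 -0.001 -1.   ] | shift [0.018 0.027 0.809] turn 0.014 op 0.453 grip 0.0 F [-0.  -0.8 -0.2] t 42.1
plate [ 0.42896854 -0.33469277  0.022     ] [[0.381, -0.289], [0.491, -0.319], [0.476, -0.381], [0.367, -0.35]] [np.float64(0.113), np.float64(0.063)]
tray left [array([127]), array([121])] top [array([227, 326]), array([229, 297])]
```

move_arm(
  rows=[
    [0.02,0.03,0.3,0.01,0.45],
    [0.02,0.03,0.6,0.01,0.45],
    [0.02,0.03,0.75,0.01,0.45],
    [0.02,0.03,0.81,0.01,0.45],
    [0.02,0.03,0.81,0.01,0.45],
    [0.02,0.03,0.81,0.01,0],
    [0.02,0.03,0.81,0.01,0],
    [0.02,0.03,0.81,0.01,0],
    [0.02,0.03,0.81,0.01,0],
    [0.02,0.03,0.81,0.01,0],
  ],
  newtons=40,
)

```text
time_s: 43.25
tcp_pos: [0.643, 0.1038, 0.0724]
orientation: [2.077, 2.357, 0.001]
wrist_force: [-3.3, -1.5, 7.1]
opening: 0.097
grip_force: 39.2
```

Run:
```python
from h import *
go(.642,.1045,.07,7.1)
```

```text
at [0.643  0.1038 0.0724] y-ang 7.2 tilt [ 0.001  0.    -1.   ] | shift [ 0.008 -0.009  0.024] turn 0.001 op 0.097 grip 39.2 F [-3.3 -1.5  7.1] t 43.2
```

move_arm(
  rows=[
    [0,0,-0.02,0,0],
    [0,0,-0.03,0,0],
    [0,0,-0.03,0,0],
  ],
)

```text
time_s: 43.55
tcp_pos: [0.6435, 0.1039, 0.074]
orientation: [2.076, 2.356, 0.001]
wrist_force: [2.1, -0.6, -4.7]
opening: 0.096
grip_force: 39.0
```

move_arm(
  rows=[
    [0,0,-0.02,0,0],
    [0,0,-0.03,0,0],
    [0,0,-0.03,0,0],
  ],
)

```text
time_s: 43.85
tcp_pos: [0.6446, 0.1041, 0.0769]
orientation: [2.075, 2.355, 0.004]
wrist_force: [7.3, 0.4, -6.8]
opening: 0.095
grip_force: 38.9
```

move_arm(
  rows=[
    [0,0,-0.02,0,0],
    [0,0,-0.03,0,0],
    [0,0,-0.03,0,0],
  ],
)

```text
time_s: 44.15
tcp_pos: [0.646, 0.1042, 0.0802]
orientation: [2.073, 2.353, 0.007]
wrist_force: [10.9, 0.1, -8.8]
opening: 0.092
grip_force: 38.8
```

move_arm(
  rows=[
    [0,0.04,-0.02,0,0],
    [0,0.05,-0.05,0,0],
    [0,0.06,-0.07,0,0],
    [0,0.06,-0.07,0,0],
  ],
)

```text
time_s: 44.55
tcp_pos: [0.6495, 0.1046, 0.0868]
orientation: [2.076, 2.356, 0.001]
wrist_force: [5.4, -0.7, -9.0]
opening: 0.093
grip_force: 38.8
```

Run:
```python
from h import *
go(.642,.1045,.07,7.1)
im=crop('scene','c8.png',160,180,400,360,3)
```

```text
at [0.6495 0.1046 0.0868] y-ang 7.2 tilt [ 0.002 -0.    -1.   ] | shift [ 0.008 -0.074  0.168] turn 0.001 op 0.093 grip 38.8 F [ 5.4 -0.7 -9. ] t 44.5
```

View pics/c8.png

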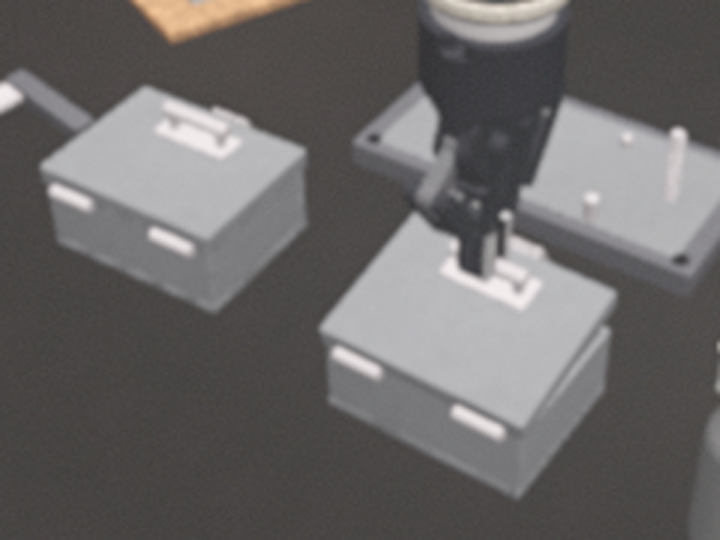

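Lid a lifts freely, with the gap showing at (580,370), so catch a is unlatched. I'll lower it and tug lid b.

move_arm(
  rows=[
    [0,-0.03,0.05,0,0],
    [0,-0.05,0.1,0,0],
    [0,-0.07,0.15,0,0],
    [0,-0.07,0.16,0,0],
    [0,-0.07,0.16,0,0],
  ],
)

```text
time_s: 45.1
tcp_pos: [0.6429, 0.1039, 0.0728]
orientation: [2.076, 2.356, 0.004]
wrist_force: [1.7, -1.3, 7.6]
opening: 0.098
grip_force: 40.5
```

move_arm(
  rows=[
    [0,0,0,0,0.4],
    [0,0,0,0,0.4],
    [0,0,0,0,0.4],
    [0,0,-0.3,0,0.4],
    [0,0,-0.6,0,0.4],
    [0,0,-0.6,0,0.4],
  ],
)

```text
time_s: 45.7
tcp_pos: [0.6441, 0.1042, 0.1348]
orientation: [2.075, 2.355, 0.008]
wrist_force: [0.5, 0.3, 0.5]
opening: 0.399
grip_force: 0.0
```

Run:
```python
from h import *
go(.6525,-.1325,.13,8.9)
```

```text
at [0.6441 0.1042 0.1348] y-ang 7.2 tilt [ 0.006  0.002 -1.   ] | shift [-2.358 -0.215  0.044] turn -0.018 op 0.399 grip 0.0 F [0.5 0.3 0.5] t 45.7
```

move_arm(
  rows=[
    [-0.4,-0.05,0,0,0.45],
    [-0.8,-0.1,0,0,0.45],
  ],
)

```text
time_s: 45.9
tcp_pos: [0.6413, 0.0245, 0.1302]
orientation: [-2.071, -2.36, 0.0]
wrist_force: [0.0, -0.5, 0.2]
opening: 0.444
grip_force: 0.0
```

move_arm(
  rows=[
    [-0.4,-0.05,0,0,0.45],
    [-0.8,-0.1,0,0,0.45],
  ],
)

```text
time_s: 46.1
tcp_pos: [0.6412, -0.0584, 0.13]
orientation: [-2.075, -2.357, 0.001]
wrist_force: [-0.2, 0.1, 0.6]
opening: 0.452
grip_force: 0.0
```

move_arm(
  rows=[
    [-0.4,0,0,-0.02,0.45],
    [-0.76,-0.01,0,-0.02,0.45],
    [-0.76,-0.01,0,-0.02,0.45],
    [-0.76,-0.01,0,-0.02,0.45],
    [-0.76,-0.01,0,-0.02,0.45],
  ],
)

```text
time_s: 46.6
tcp_pos: [0.6504, -0.1309, 0.1301]
orientation: [-2.036, -2.39, -0.0]
wrist_force: [1.1, 0.3, -0.4]
opening: 0.447
grip_force: 0.0
```

Run:
```python
from h import *
go(.6525,-.1325,.07,8.9)
```

```text
at [ 0.6504 -0.1309  0.1301] y-ang 9.1 tilt [-0.001  0.002 -1.   ] | shift [-0.02   0.019  0.6  ] turn 0.003 op 0.447 grip 0.0 F [ 1.1  0.3 -0.4] t 46.6
```

move_arm(
  rows=[
    [-0.02,0.02,0.3,0,0.45],
    [-0.02,0.02,0.5,0,0.45],
    [-0.02,0.02,0.6,0,0.45],
    [-0.02,0.02,0.6,0,0.45],
    [-0.02,0.02,0.6,0,0],
    [-0.02,0.02,0.6,0,0],
    [-0.02,0.02,0.6,0,0],
    [-0.02,0.02,0.6,0,0],
    [-0.02,0.02,0.6,0,0],
  ],
)

```text
time_s: 47.5
tcp_pos: [0.6536, -0.1345, 0.0722]
orientation: [2.039, 2.389, 0.002]
wrist_force: [-1.3, 1.7, 5.7]
opening: 0.095
grip_force: 39.5
```

move_arm(
  rows=[
    [0,0.01,-0.02,0,0],
    [0,0.01,-0.03,0,0],
    [0,0.01,-0.03,0,0],
  ],
)

```text
time_s: 47.8
tcp_pos: [0.6541, -0.1344, 0.0736]
orientation: [2.039, 2.389, 0.0]
wrist_force: [1.9, -0.4, -3.5]
opening: 0.089
grip_force: 39.0
```

move_arm(
  rows=[
    [0,0.01,-0.02,0,0],
    [0,0.01,-0.03,0,0],
    [0,0.01,-0.03,0,0],
  ],
)

```text
time_s: 48.1
tcp_pos: [0.6553, -0.1342, 0.0767]
orientation: [2.039, 2.389, 0.0]
wrist_force: [3.8, 0.1, -5.6]
opening: 0.094
grip_force: 38.9
```

move_arm(
  rows=[
    [0,0.01,-0.02,0,0],
    [0,0.01,-0.03,0,0],
    [0,0.01,-0.03,0,0],
  ],
)

```text
time_s: 48.4
tcp_pos: [0.6568, -0.1339, 0.0802]
orientation: [2.038, 2.389, 0.002]
wrist_force: [4.6, -0.4, -6.2]
opening: 0.093
grip_force: 38.9
```

move_arm(
  rows=[
    [0,0.01,-0.02,0,0],
    [0,0.01,-0.03,0,0],
    [0,0.01,-0.03,0,0],
  ],
)

```text
time_s: 48.7
tcp_pos: [0.6583, -0.1337, 0.0833]
orientation: [2.038, 2.388, 0.003]
wrist_force: [5.4, 0.5, -6.6]
opening: 0.095
grip_force: 38.9
```

Run:
```python
from h import *
im=crop('scene','c9.png',160,180,400,360,3)
```

```text
(no output)
```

View pics/c9.png

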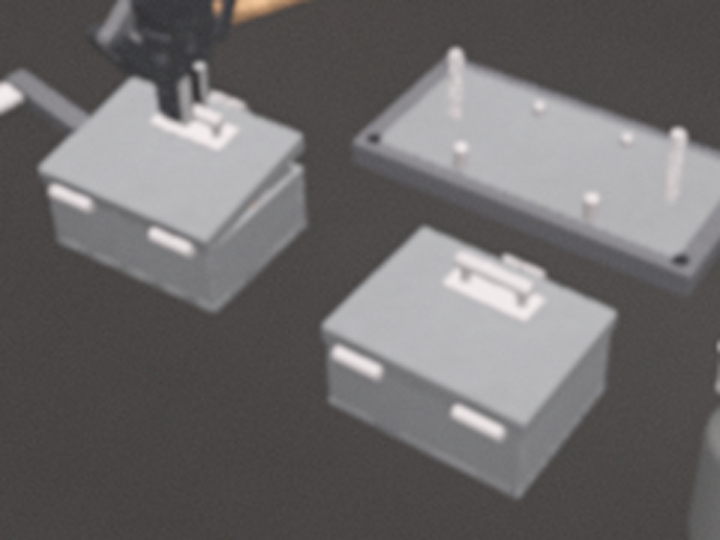

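Lid b also lifts freely, so both catches need snapping. I'll lower lid b and move to the front of case b.

move_arm(
  rows=[
    [0,-0.02,0.04,0,0],
    [0,-0.03,0.08,0,0],
    [0,-0.05,0.12,0,0],
    [0,-0.05,0.13,0,0],
    [0,-0.05,0.13,0,0],
  ],
)

```text
time_s: 49.25
tcp_pos: [0.6536, -0.1345, 0.0726]
orientation: [2.038, 2.388, 0.005]
wrist_force: [1.2, 1.8, 10.4]
opening: 0.095
grip_force: 40.8
```

move_arm(
  rows=[
    [0,0,0,0,0.4],
    [0,0,0,0,0.4],
    [0,0,0,0,0.4],
    [0,0,-0.3,0,0.4],
    [0,0,-0.4,0,0.3],
    [0,-0.5,-0.4,0,0],
    [0,-0.8,-0.4,0,0],
    [0,-0.8,-0.4,0,0],
  ],
)

```text
time_s: 50.05
tcp_pos: [0.5683, -0.1488, 0.1095]
orientation: [-2.042, -2.383, 0.003]
wrist_force: [1.0, -0.7, 0.0]
opening: -0.0
grip_force: 0.0
```

Run:
```python
from h import *
go(.5728,-.1447,.022,8.9)
```

```text
at [ 0.5683 -0.1488  0.1095] y-ang 8.8 tilt [-0.004  0.001 -1.   ] | shift [0.032 0.054 0.874] turn -0.001 op -0.0 grip 0.0 F [ 1.  -0.7  0. ] t 50.0
```

move_arm(
  rows=[
    [0.03,0,0.3,0,0],
    [0.03,0,0.6,0,0],
    [0.03,0,0.85,0,0],
    [0.03,0,0.87,0,0],
    [0.03,0,0.87,0,0],
  ],
)

```text
time_s: 50.55
tcp_pos: [0.5727, -0.1445, 0.0226]
orientation: [-2.039, -2.389, 0.001]
wrist_force: [0.6, -0.4, 0.5]
opening: 0.001
grip_force: 0.0
```

move_arm(
  rows=[
    [0,0.1,0,0,0],
    [0,0.2,0,0,0],
    [0,0.22,0,0,0],
    [0,0.22,0,0,0],
  ],
)

```text
time_s: 50.95
tcp_pos: [0.5954, -0.1405, 0.0235]
orientation: [2.038, 2.389, 0.001]
wrist_force: [-0.0, 0.2, -0.8]
opening: 0.003
grip_force: 0.0
```

move_arm(
  rows=[
    [0,0.03,0,0,0],
    [0,0.06,0,0,0],
    [0,0.06,0,0,0],
  ],
)

```text
time_s: 51.25
tcp_pos: [0.5997, -0.1399, 0.0225]
orientation: [-2.039, -2.389, 0.001]
wrist_force: [-1.7, 0.3, -0.8]
opening: -0.001
grip_force: 0.7
```

move_arm(
  rows=[
    [0,0.02,0,0,0],
    [0,0.04,0,0,0],
    [0,0.04,0,0,0],
  ],
)

```text
time_s: 51.55
tcp_pos: [0.6031, -0.1395, 0.0228]
orientation: [-2.039, -2.388, 0.002]
wrist_force: [-5.3, -0.6, 2.5]
opening: -0.004
grip_force: 2.3
```

move_arm(
  rows=[
    [0,0.02,0,0,0],
    [0,0.04,0,0,0],
    [0,0.04,0,0,0],
  ],
)

```text
time_s: 51.85
tcp_pos: [0.6032, -0.1395, 0.0226]
orientation: [-2.036, -2.382, 0.008]
wrist_force: [-15.6, -0.2, 11.1]
opening: -0.006
grip_force: 7.8
```

move_arm(
  rows=[
    [0,0.02,0,0,0],
    [0,0.03,0,0,0],
    [0,0.03,0,0,0],
  ],
)

```text
time_s: 52.15
tcp_pos: [0.6031, -0.1394, 0.0225]
orientation: [-2.034, -2.377, 0.012]
wrist_force: [-23.8, -1.2, 17.5]
opening: 0.001
grip_force: 11.9
```

move_arm(
  rows=[
    [0,-0.2,0,0,0],
    [0,-0.45,0,0,0],
    [0,-0.45,-0.3,0,0],
    [0,-0.45,-0.8,0,0],
    [0,-0.45,-0.9,0,0],
    [0,-0.45,-0.9,0,0],
  ],
)

```text
time_s: 52.75
tcp_pos: [0.569, -0.1455, 0.1155]
orientation: [2.036, 2.386, 0.006]
wrist_force: [-1.0, -0.4, -0.3]
opening: 0.002
grip_force: 0.0
```

Run:
```python
from h import *
go(.5622,.0949,.115,7.2)
```

```text
at [ 0.569  -0.1455  0.1155] y-ang 9.0 tilt [ 0.007 -0.    -1.   ] | shift [2.384 0.311 0.004] turn 0.021 op 0.002 grip 0.0 F [-1.  -0.4 -0.3] t 52.8
```

move_arm(
  rows=[
    [0.4,0.05,0,0,0],
    [0.8,0.1,0,0,0],
  ],
)

```text
time_s: 52.95
tcp_pos: [0.5634, -0.0647, 0.1118]
orientation: [-2.043, -2.386, 0.001]
wrist_force: [-0.0, 0.7, -0.4]
opening: -0.001
grip_force: 0.0
```

move_arm(
  rows=[
    [0.4,0.05,0,0,0],
    [0.8,0.1,0,0,0],
  ],
)

```text
time_s: 53.15
tcp_pos: [0.5604, 0.0176, 0.1114]
orientation: [-2.039, -2.389, 0.002]
wrist_force: [0.7, 0.1, 0.4]
opening: 0.004
grip_force: 0.0
```

move_arm(
  rows=[
    [0.4,0.05,0,0.02,0],
    [0.78,0.1,0,0.02,0],
    [0.78,0.1,0,0.02,0],
    [0.78,0.1,0,0.02,0],
  ],
)

```text
time_s: 53.55
tcp_pos: [0.5581, 0.0956, 0.1115]
orientation: [-2.073, -2.359, 0.003]
wrist_force: [-0.5, -0.9, 0.2]
opening: 0.004
grip_force: 0.0
```

Run:
```python
from h import *
go(.5622,.0949,.022,7.2)
```

```text
at [0.5581 0.0956 0.1115] y-ang 7.4 tilt [-0.002 -0.001 -1.   ] | shift [-0.012  0.041  0.895] turn 0.002 op 0.004 grip 0.0 F [-0.5 -0.9  0.2] t 53.5
```

move_arm(
  rows=[
    [-0.01,0.04,0.3,0,0],
    [-0.01,0.04,0.6,0,0],
    [-0.01,0.04,0.85,0,0],
    [-0.01,0.04,0.89,0,0],
    [-0.01,0.04,0.89,0,0],
  ],
)

```text
time_s: 54.05
tcp_pos: [0.5625, 0.0922, 0.0231]
orientation: [-2.079, -2.354, 0.003]
wrist_force: [0.1, -0.1, 0.9]
opening: 0.003
grip_force: 0.0
```

move_arm(
  rows=[
    [0,0.1,0,0,0],
    [0,0.2,0,0,0],
    [0,0.22,0,0,0],
    [0,0.22,0,0,0],
  ],
)

```text
time_s: 54.45
tcp_pos: [0.5859, 0.097, 0.0246]
orientation: [2.076, 2.356, 0.002]
wrist_force: [0.1, -0.2, -0.2]
opening: -0.003
grip_force: 0.0
```

move_arm(
  rows=[
    [0,0.03,0,0,0],
    [0,0.06,0,0,0],
    [0,0.06,0,0,0],
  ],
)

```text
time_s: 54.75
tcp_pos: [0.5909, 0.0977, 0.0237]
orientation: [2.077, 2.357, 0.0]
wrist_force: [-0.6, -0.7, -0.5]
opening: 0.003
grip_force: 0.1
```

move_arm(
  rows=[
    [0,0.02,0,0,0],
    [0,0.04,0,0,0],
    [0,0.04,0,0,0],
  ],
)

```text
time_s: 55.05
tcp_pos: [0.5927, 0.0978, 0.0237]
orientation: [-2.075, -2.355, 0.005]
wrist_force: [-7.3, -1.6, 5.5]
opening: -0.001
grip_force: 3.7
```

move_arm(
  rows=[
    [0,0.02,0,0,0],
    [0,0.03,0,0,0],
    [0,0.03,0,0,0],
  ],
)

```text
time_s: 55.35
tcp_pos: [0.5927, 0.0978, 0.0234]
orientation: [-2.072, -2.351, 0.011]
wrist_force: [-15.5, -2.1, 10.8]
opening: 0.003
grip_force: 7.7
```

move_arm(
  rows=[
    [0,0.02,0,0,0],
    [0,0.03,0,0,0],
    [0,-0.2,0,0,0],
    [0,-0.4,0,0,0],
    [0,-0.4,-0.3,0,0],
    [0,-0.4,-0.8,0,0],
    [0,-0.5,-1,0,0],
    [0,-0.8,-1,0,0],
    [0,-1,-1,0,0.3],
    [0,-1,-1,0,0.3],
  ],
)

```text
time_s: 56.35
tcp_pos: [0.4966, 0.0858, 0.1242]
orientation: [-2.076, -2.356, -0.001]
wrist_force: [-0.5, 0.4, 0.0]
opening: 0.301
grip_force: 0.0
```

move_arm(
  rows=[
    [0,-0.3,-0.3,0,0.3],
    [0,-0.5,-0.5,0,0.3],
    [0,-0.5,-0.5,0,0.3],
  ],
)

```text
time_s: 56.65
tcp_pos: [0.4494, 0.0798, 0.1759]
orientation: [2.076, 2.356, 0.007]
wrist_force: [0.6, 0.0, -0.5]
opening: 0.302
grip_force: 0.0
```

Run:
```python
from h import *
im=eyes.snapshot('top')
m=(im.min(2)>150).astype(np.uint8); r=m*0; r[245:345,420:500]=1; m=cv2.morphologyEx(m&r,cv2.MORPH_CLOSE,np.ones((3,3)))
c=max(cv2.findContours(m,0,1)[0],key=cv2.contourArea); b=cv2.boxPoints(cv2.minAreaRect(c)); p=onz('top',b,.022)
print('plate',p.mean(0).round(4)); tray()
cv2.imwrite('pics/c10.png',cv2.resize(cv2.cvtColor(im,cv2.COLOR_RGB2BGR)[140:360,100:520],None,fx=1.9,fy=1.9,interpolation=cv2.INTER_CUBIC))
```

```text
plate [ 0.4291 -0.3348  0.022 ]
tray left [array([127]), array([121])] top [array([227, 326]), array([228, 327])]
```

View pics/c10.png

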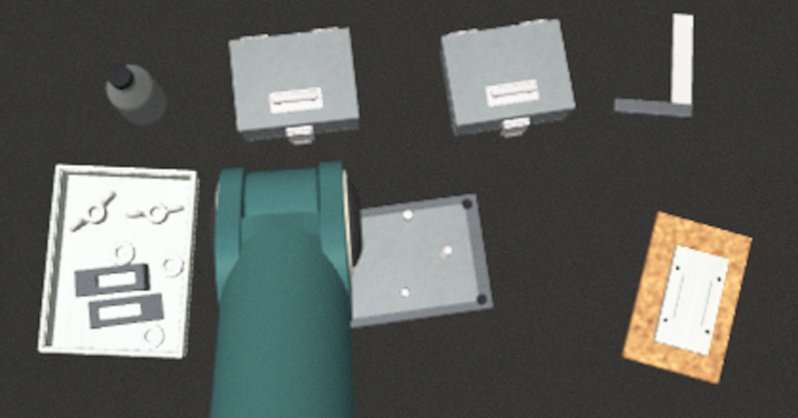

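Both catches now sit close to the boxes: their lower ends have moved in to about row 142 and 135. Both lids are down, all seven pieces are in the tray, and the plate lies on the middle of the pad. I'll hand the job in.

```bash
python3 -c "
from rig import job
print(job.finish_job())"
```

```text
the job is handed in; nothing more can be done
None
```

I cleared the jig and handed the job in at about 57 s: all seven pieces of hardware are in the tray, and the plate lies flat within about 4 mm of the pad's centre; both lids lifted freely when tugged, so I snapped both catches, and the last picture shows both lids down and both catches shut.

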